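# Stand the post up in the corner fixture and clamp it

## Task

Set the loose steel post up in the corner fixture, ready for tack welding: raise it by its free end while its foot plate pivots on the bench, and get it standing upright in the corner, the foot plate flush against both fences, its foot kept down on the bench all the way. Only then swing the clamp arm fully shut in front of it and let go. Leave everything else on the bench where it is.

Things in the scene. Friction and masses are not known exactly. Their poses are not given: they have to be found in the camera images.
- post: loose steel post, 0.5 kg, 200 mm long: a square tube 25 x 25 mm standing on the middle of a square foot plate 60 x 60 x 8 mm, edges parallel to the tube's faces. Origin: centre of the foot's underside; z runs from foot to free end, x and y are square to the tube's faces. It starts lying on the plate's +x edge and the free end: x points down, z about 5 degrees below level
- post_mid (a point): the post's centre, half-way along (100 mm from the underside of the foot); axes as body post
- post_tip (a point): the middle of the post's free end (200 mm from the underside of the foot); axes as body post
- nest (a point): corner fixture, two fences 45 mm tall: point on the bench where the foot's underside centre belongs when flush. x points to the back fence (face at x = +30 mm, y -42 to +48), the side fence has its face at y = -30 mm (x -30 to +42); open to -x and +y. Fences, flanges and gussets reach x = 91 and y = -82 mm; a hinge boss 24 mm across stands at x = -20, y = -58
- gate (a joint): clamp arm, turning level about an upright hinge; 0 = fully shut (arm along the fixture's +y, in front of the post with 3 mm to spare), grows as it opens towards the fixture's -x and on to -y; starts well open (1.45 to 2.2 rad), stays where it is left (about 0.4 N at the grip)
- gate_hinge (a point): hinge axis of the clamp arm, at the height of the arm (bar 10 mm wide, underside 58 mm and top 70 mm above the bench)
- gate_grip (a point): upright round grip pin at the end of the clamp arm, 16 mm thick, from the arm up to 130 mm above the bench; point on its axis 105 mm above the bench and 143 mm from the hinge axis
- stub_c (a point): short offcut of steel pipe standing on end, 48 mm across, 45 mm tall; point at its centre
- block_c (a point): small dark hardwood block, 45 x 36 x 40 mm tall; point at its centre
- tin_c (a point): small round metal tin, 48 mm across, 60 mm tall; point at its centre
- hammer_grip (a point): hand hammer lying flat, 280 mm long, wooden handle; point on the handle, the head lies along this point's +x
- chisel_c (a point): cold chisel lying flat along its x axis, 130 mm long, up to 18 mm wide, 12 mm thick; point at its centre
- nut_c (a point): round threaded collar lying flat, 48 mm across, 22 mm tall; point at its centre
- offcut_c (a point): angle-iron offcut 70 mm long (along its x axis), 30 mm wide, 30 mm tall; point at its centre
Mind the look-alikes: they are no part of the job. Leave any red or yellow look-alike of the part that bears nest alone.

How it is judged:
By the outcome, as a careful person would: the job done as asked, in the order asked, and still so for the second after the job is handed in, with the robot touching nothing.
It also fails if it takes over 64 s, if anything falls off the work surface, if the arm or the gripper's body presses on something with over 40 N, if the wrist force passes 120 N, or if a joint passes its speed limit or range.

## Robot

A 6-joint arm with a two-finger parallel gripper is mounted at the origin on the work surface. World frame = base frame: x ahead of the robot, y to its left, z up, the work surface at z = 0. Lengths are in mm, angles in rad, forces in N, time in s.
With the tool pointing down it reaches from about 400 to 825 mm from the base axis. Payload 7 kg.
Tool frame: the origin (TCP) lies at the very end of the fingers, on their centre line; the grasp point (between the pads) lies 19 mm behind it (r.grasp_offset is the distance from the TCP to the grasp point, in mm); z points along the fingers, x is the direction in which the jaws open and shut, and the axes are right-handed (so a half turn about z gives the same grasp; the last joint's range is limited). The gripper opens to 88 mm and grips with 3 to 60 N. Pads are 19 mm wide; open, the fingers measure 130 mm over their backs; the gripper's body (78 mm by 193 mm) begins 47 mm behind the grasp point.
Start: joints at [1.471, 0.359, 0.012, 0, -1.224, -0.288], TCP at [255.26, 624.85, 193.761] pointing down, gripper open.
Joint ranges: [-3.07, 3.07], [-1.43, 2.12], [-1.02, 1.25], [-3.03, 1.67], [-3.05, -0], [-3.03, 3.03]. Speed limits (rad/s): [2.39, 2.39, 3.01, 3.14, 3.14, 3.14].

## Interface

Orientations are given as a rotation vector (axis times angle).
In Python, from workcell import r, grab_frame, camera_info, job_done gives the robot as it stands.
- The arm moves only by the tool send_rows, never from a script. Its argument "rows" is one flat list of numbers, 6 for each row, row after row: the shift along the world's x, y, z in cm, then the turn, a rotation vector about the world's x, y, z in rad. In form: [dx, dy, dz, wx, wy, wz, dx, dy, dz, wx, wy, wz, ...]. A call has 1 to 10 rows; each row is the pose to reach, as a shift and turn from the pose commanded when the call began; what a row does not reach only later rows make up. A row lasts 1/12 s, in which the tool goes at most 41.7 mm and 7.16 degrees, less where a joint would pass 70% of its speed; a pose out of reach is approached as far as the arm can. A call with a gripper value outside its range is refused whole. "fingers" is the finger opening in cm, from 0 to 8.76, set as the call begins (left out, the last holds). The fingers move at their own pace and stop on an object; "grip_force" is the grip in N (left out, the last holds). Time passes only in rows, so rows that repeat a pose let the fingers close. It gives the time, the measured TCP pose, the force and the opening at its end, in the units of the state.
- r.observe(): the state, without advancing time (a new reading comes with each control period).
- grab_frame(name): name is "scene" or "top" or "wrist"; returns the picture (400x640x3 uint8, red, green, blue); there is no depth.
- camera_info(name): a dict with "fx", "fy", "cx", "cy" (pixels), "k1" (the pictures are not rectified: a ray, as slopes to the right and down, at radius r is drawn at 1 + k1 r^2 times it, then the intrinsics apply), "R" (3x3) and "t" (3): a world point X has camera coordinates R X + t; the wrist camera has in their place "T_tool_cam" (4x4, takes a point from camera to tool coordinates, whose origin is the TCP and whose axes are the tool frame's). Camera axes: x right, y down, z forward; pixel columns grow to the right and rows downward; lengths in mm; the calibration is good to about 2 mm. A picture is of the moment at which its call begins: read the wrist's pose just before it. camera_info takes no time and is no camera call.
- job_done(): hands the job in, once; it reports no verdict.
The state is a dict: "clock": time; "joint_pos": joint angles; "joint_vel": joint speeds; "effort": joint torques, N m; "position": TCP position; "eef_rot": TCP orientation; "wrist_force": force on the tool from outside, world axes, zero at the start; "wrist_torque": the same for the moment, N m; "width": finger opening in mm.
Only numpy, scipy, OpenCV 4.12 (cv2) and the standard library are available. Lean on these libraries where they do the work, as an engineer would, in place of code of your own. Each camera call takes 0.05 s, during which the arm holds its last target.

## Working session

There is one attempt and no reset: what is moved stays moved. The work goes in short steps, Python scripts to look and compute and a tool call to move; the robot and the scene stay as the last step left them, time stands still between calls to the robot, and variables do not carry over. Pictures are saved under pics/ and viewed, and the job is handed in when it is done.

Besides the shell and the picture viewer there is one more tool, called after "Call:" in YAML: its name, and indented under it one key for each argument. send_rows: Moves the arm, as the interface text tells. Its arguments: {"type":"object","properties":{"rows":{"type":"array"},"fingers":{"type":"number"},"grip_force":{"type":"number"}},"required":["rows"]}

```bash
ls; mkdir -p pics
python3 - <<'E'
from workcell import r, grab_frame, camera_info
import cv2
print(r.observe())
for n in ["scene","top","wrist"]:
    f=grab_frame(n); cv2.imwrite(f"pics/{n}0.png",f[:,:,::-1]); print(n,camera_info(n))
E
```

```text
pics
{'clock': 0.0, 'joint_pos': array([ 1.47110761e+00,  3.59401524e-01,  1.10790423e-02, -3.37936582e-04,
       -1.22410711e+00, -2.88139440e-01]), 'joint_vel': array([-3.37775432e-06, -1.01211787e-03,  9.85673215e-04,  1.05065695e-03,
        7.86205756e-04,  8.97710057e-04]), 'effort': array([-4.30179380e-04, -5.82731795e+01,  2.93040276e+01,  6.99705765e+00,
        6.80319834e-03, -1.55247690e-04]), 'position': array([255.07552861, 624.37112181, 192.82425451]), 'eef_rot': array([ 1.75086467e+00, -2.60691321e+00,  1.65791223e-03]), 'wrist_force': array([ 0.36631836,  0.22048726, -0.94813589]), 'wrist_torque': array([ 0.00559522, -0.04616941, -0.01172609]), 'width': 87.88735088226714}
scene {'fx': 417.27249111975124, 'fy': 417.27249111975124, 'cx': 316.2572429938758, 'cy': 199.12271457951368, 'k1': -0.04250498785741358, 'R': array([[ 0.52629966,  0.85027572, -0.00631456],
       [ 0.63705528, -0.39921837, -0.65938249],
       [-0.56317781,  0.34301006, -0.75178112]]), 't': array([-243.13491855, -298.8998692 , 1491.24874559])}
top {'fx': 408.1443120438688, 'fy': 408.1443120438688, 'cx': 311.9653174676193, 'cy': 198.93220610199157, 'k1': -0.0248632215791574, 'R': array([[-0.02400994, -0.99964922, -0.01117891],
       [-0.99426282,  0.02504349, -0.10399167],
       [ 0.10423515,  0.00861794, -0.99451534]]), 't': array([ -30.79729508,  543.020715  , 1146.00929644])}
wrist {'fx': 310.78548469290286, 'fy': 310.78548469290286, 'cx': 318.95472591024196, 'cy': 196.7921085243725, 'k1': -0.03026714233545105, 'T_tool_cam': array([[ 9.99999275e-01,  1.19468310e-03, -1.50144508e-04,
         9.14542172e-01],
       [-1.10541519e-03,  9.60326640e-01,  2.78875459e-01,
        -7.52778970e+01],
       [ 4.77355570e-04, -2.78875091e-01,  9.60327265e-01,
        -1.91190464e+02],
       [ 0.00000000e+00,  0.00000000e+00,  0.00000000e+00,
         1.00000000e+00]])}
```

View pics/scene0.png

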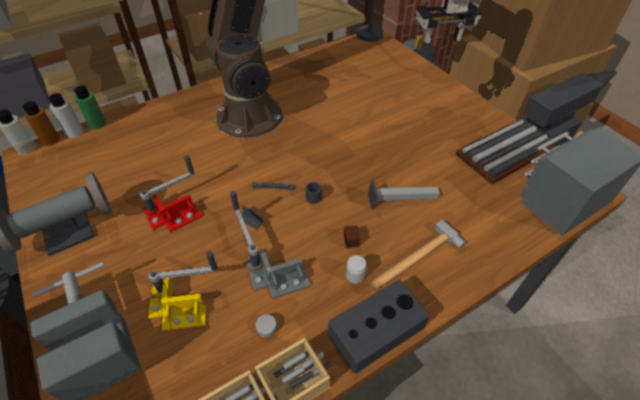

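View pics/top0.png

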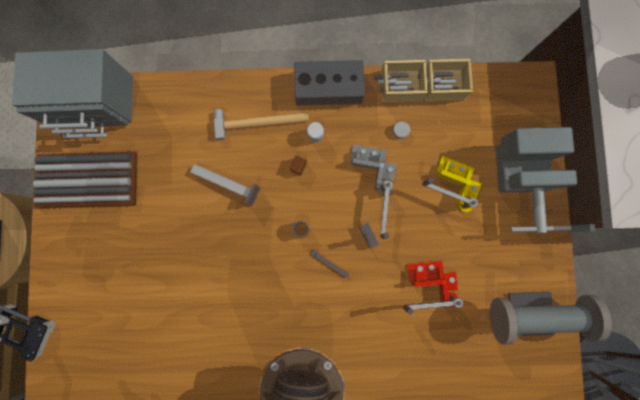

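View pics/wrist0.png

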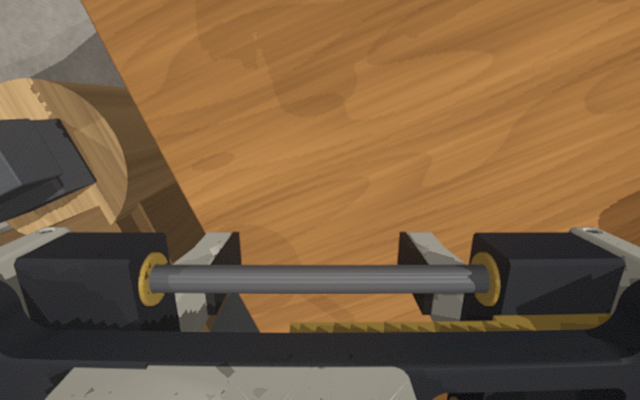

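```bash
cat > h.py <<'E'
import numpy as np, cv2
from workcell import r, grab_frame, camera_info
from scipy.spatial.transform import Rotation as Ro
def cam(n,obs=None):
    c=camera_info(n)
    if n=="wrist":
        o=obs or r.observe(); T=np.eye(4); T[:3,:3]=Ro.from_rotvec(o["eef_rot"]).as_matrix(); T[:3,3]=o["position"]
        M=np.linalg.inv(T@c["T_tool_cam"]); c["R"]=M[:3,:3]; c["t"]=M[:3,3]
    return c
def ray(c,u,v):
    K=np.array([[c["fx"],0,c["cx"]],[0,c["fy"],c["cy"]],[0,0,1]])
    p=cv2.undistortPoints(np.array([[[u,v]]],float),K,np.array([c["k1"],0,0,0]))[0,0]
    # model: drawn = (1+k1 r^2)*ray : same as opencv
    d=c["R"].T@np.array([p[0],p[1],1]); o=-c["R"].T@c["t"]; return o,d
def onz(c,u,v,z):
    o,d=ray(c,u,v); return o+d*(z-o[2])/d[2]
def proj(c,X):
    K=np.array([[c["fx"],0,c["cx"]],[0,c["fy"],c["cy"]],[0,0,1]])
    X=np.atleast_2d(np.array(X,float))
    return cv2.projectPoints(X,cv2.Rodrigues(c["R"])[0],c["t"],K,np.array([c["k1"],0,0,0]))[0][:,0]
def two(c1,p1,c2,p2):
    o1,d1=ray(c1,*p1);o2,d2=ray(c2,*p2)
    A=np.stack([d1,-d2],1); s=np.linalg.lstsq(A,o2-o1,rcond=None)[0]
    a=o1+d1*s[0]; b=o2+d2*s[1]; return (a+b)/2,np.linalg.norm(a-b)
E
python3 - <<'E'
import cv2
t=cv2.imread("pics/top0.png"); s=cv2.imread("pics/scene0.png")
a=cv2.resize(t[140:245,180:280],None,fx=5,fy=5,interpolation=cv2.INTER_CUBIC)
cv2.imwrite("pics/t_post.png",a)
cv2.imwrite("pics/t_fix.png",cv2.resize(t[130:250,330:430],None,fx=5,fy=5,interpolation=cv2.INTER_CUBIC))
cv2.imwrite("pics/s_post.png",cv2.resize(s[160:230,350:450],None,fx=7,fy=7,interpolation=cv2.INTER_CUBIC))
cv2.imwrite("pics/s_fix.png",cv2.resize(s[180:300,220:330],None,fx=5,fy=5,interpolation=cv2.INTER_CUBIC))
E
```

```text
(no output)
```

View pics/t_post.png

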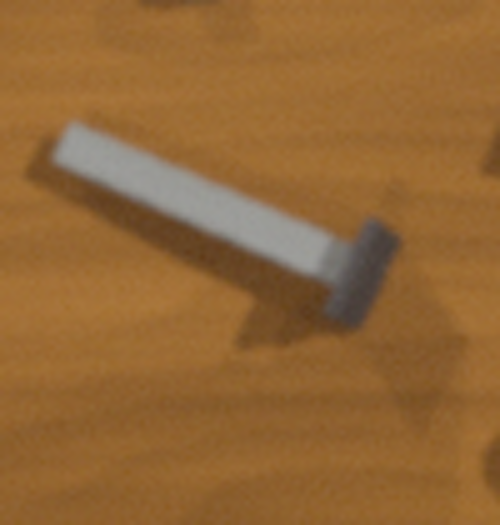

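View pics/t_fix.png

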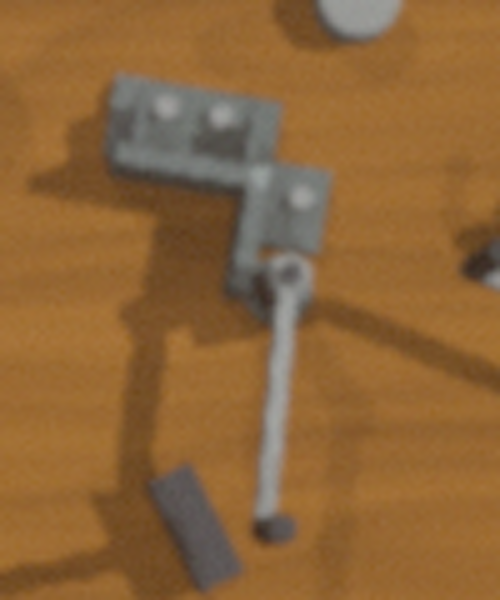

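View pics/s_post.png

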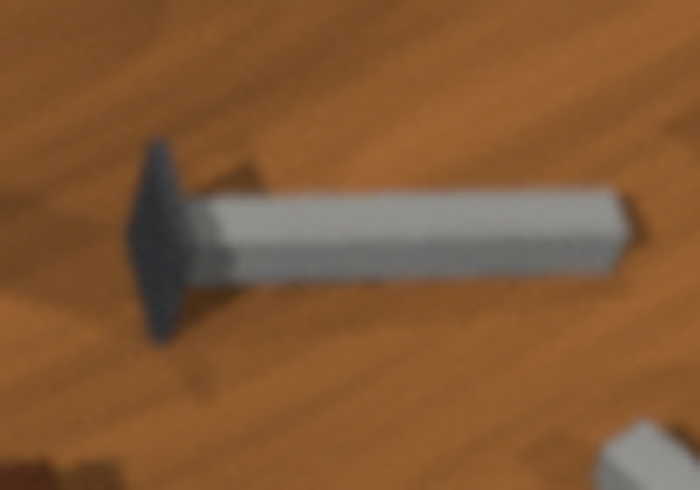

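View pics/s_fix.png

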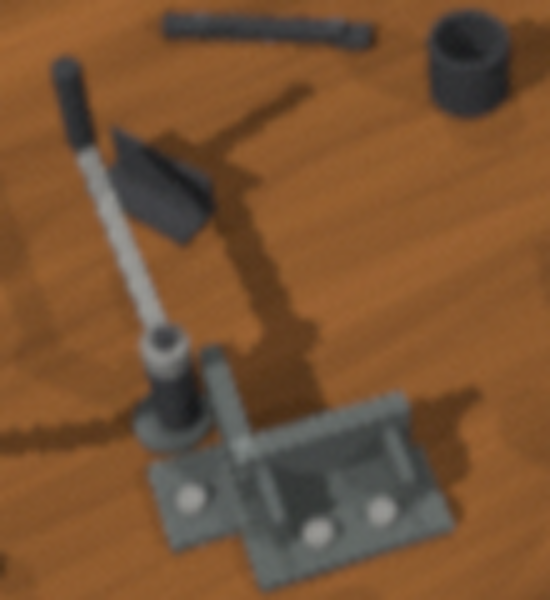

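Run:
```python
from h import *
np.set_printoptions(precision=1,suppress=True)
T=cam("top");S=cam("scene")
print("top cam",-T["R"].T@T["t"],"scene",-S["R"].T@S["t"])
tf=lambda u,v:(330+u/5-.4,130+v/5-.4)
sf=lambda u,v:(220+u/5-.4,180+v/5-.4)
tp=lambda u,v:(180+u/5-.4,140+v/5-.4)
sp=lambda u,v:(350+u/7-.43,160+v/7-.43)
print("backfence face top L",onz(T,*tf(116,168),45)," R",onz(T,*tf(243,190),45))
print("sidefence face top far",onz(T,*tf(243,190),45)," near",onz(T,*tf(230,288),45))
print("hinge", two(T,tf(290,272),S,sf(165,335)))
print("hinge z75", onz(T,*tf(290,272),75),onz(S,*sf(165,335),75))
print("grip top z130", onz(T,*tf(277,528),130),onz(S,*sf(67,68),130))
print("scene side fence near top", onz(S,*sf(212,350),45), "corner inner", onz(S,*sf(240,445),45),"back far end",onz(S,*sf(405,398),45))
for n,t in dict(tipA=(72,122),tipB=(52,160),fA=(375,218),fB=(400,238),fC=(360,328),fD=(325,315),jA=(352,240),jB=(325,280)).items():
    print(n,onz(T,*tp(*t),38 if n[0]!='t' else 26))
for n,t in dict(tipA=(610,190),tipmid=(630,235),tipB=(612,272),ftop=(157,138),fbot=(162,342),fl=(130,237)).items():
    print(n,onz(S,*sp(*t),26))
```

```text
top cam [ 419.7  -54.3 1195.8] scene [1158.2 -424.1  922.5]
backfence face top L [ 640.1 -163.5   45. ]  R [ 625.5 -235.5   45. ]
sidefence face top far [ 625.5 -235.5   45. ]  near [ 569.3 -225.8   45. ]
hinge (array([ 573.5, -253.5,   77.4]), np.float64(2.024440249054961))
hinge z75 [ 573.5 -254.9   75. ] [ 572.3 -252.1   75. ]
grip top z130 [ 431.9 -232.5  130. ] [ 433.9 -233.   130. ]
scene side fence near top [ 572.6 -229.8   45. ] corner inner [ 629.9 -243.6   45. ] back far end [ 649.2 -161.3   45. ]
tipA [653.7 298.3  26. ]
tipB [631.5 309.9  26. ]
fA [590.6 119.3  38. ]
fB [578.6 105.   38. ]
fC [527.4 128.5  38. ]
fD [535.4 148.4  38. ]
jA [578.2 132.6  38. ]
jB [555.5 148.3  38. ]
tipA [633.3 310.3  26. ]
tipmid [656.8 299.9  26. ]
tipB [668.1 279.5  26. ]
ftop [508.  167.1  26. ]
fbot [600.1 100.7  26. ]
fl [547.7 123.6  26. ]
```

Run:
```python
from workcell import r
print([a for a in dir(r) if not a.startswith('_')])
```

```text
['Unreachable', 'grasp_offset', 'observe']
```

Call:
send_rows:
  rows: [38.5,-32.5,0.6,0,0,-1.62,38.5,-32.5,0.6,0,0,-1.62,38.5,-32.5,0.6,0,0,-1.62,38.5,-32.5,0.6,0,0,-1.62,38.5,-32.5,0.6,0,0,-1.62,38.5,-32.5,0.6,0,0,-1.62,38.5,-32.5,0.6,0,0,-1.62,38.5,-32.5,0.6,0,0,-1.62,38.5,-32.5,0.6,0,0,-1.62,38.5,-32.5,0.6,0,0,-1.62]

```text
clock: 0.98
position: [574.8, 354.5, 198.6]
eef_rot: [-0.115, -3.139, 0.0]
wrist_force: [-0.1, 0.8, 0.2]
width: 88.0
```

Call:
send_rows:
  rows: [0,0,0,0,0,0,5.2,-4.3,0,0,0,-0.4,5.2,-4.3,0,0,0,-0.4,5.2,-4.3,0,0,0,-0.4,5.2,-4.3,0,0,0,-0.4]

```text
clock: 1.4
position: [626.4, 311.6, 197.7]
eef_rot: [-0.74, -3.052, 0.002]
wrist_force: [-0.2, 0.1, -0.8]
width: 87.1
```

Run:
```python
from h import *
o=r.observe(); f=grab_frame("wrist"); cv2.imwrite("pics/w1.png",f[:,:,::-1]); np.save("w1.npy",np.r_[o["position"],o["eef_rot"]]);print(o)
```

```text
{'clock': 1.4, 'joint_pos': array([ 7.39196031e-01,  3.97751018e-01,  8.00270772e-02, -1.92971655e-04,
       -1.25452031e+00, -1.21454978e+00]), 'joint_vel': array([ 0.03564343, -0.0151415 , -0.01305234, -0.00359192,  0.0006164 ,
       -0.12513423]), 'effort': array([ -1.32522315, -61.25314951,  29.95012879,   7.24111274,
        -0.08309675,  -1.15826145]), 'position': array([626.38266754, 311.58638766, 197.72898307]), 'eef_rot': array([-7.39538822e-01, -3.05231695e+00,  1.72319530e-03]), 'wrist_force': array([-0.22590633,  0.05018106, -0.81589365]), 'wrist_torque': array([ 0.1224682 , -0.09038903,  0.01451024]), 'width': 87.13412033373136}
```

View pics/w1.png

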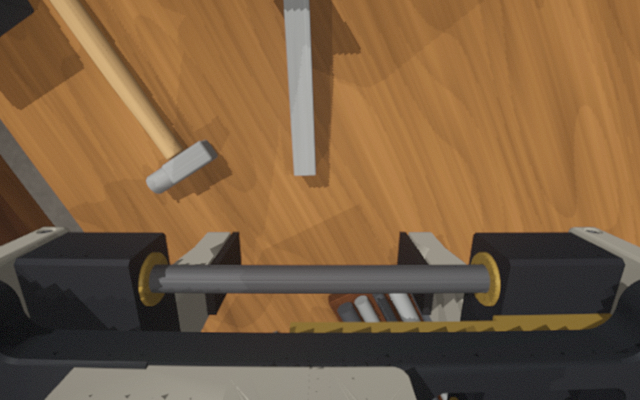

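Run:
```python
from h import *
np.set_printoptions(precision=1,suppress=True)
w=np.load("w1.npy"); c=cam("wrist",dict(position=w[:3],eef_rot=w[3:]))
img=cv2.imread("pics/w1.png"); hsv=cv2.cvtColor(img,cv2.COLOR_BGR2HSV)
for row in [12,30,60,90,120,150,165,172,175,178]:
    m=np.where((hsv[row,260:340,1]<40))[0]+260; print(row,m.min() if len(m) else None,m.max() if len(m) else None)
    if len(m):
      a=onz(c,m.min()-.5,row,25);b=onz(c,m.max()+.5,row,25)
      # refine z with distance from tip
      zt=25+max(0,np.hypot(*( (a+b)/2-np.array([640,300,25]))[:2]))*.087
      a=onz(c,m.min()-.5,row,zt);b=onz(c,m.max()+.5,row,zt); print("   ",(a+b)/2,np.linalg.norm(a-b))
```

```text
12 284 309
    [569.2 151.2  39.7] 26.2149309357809
30 286 310
    [575.7 166.2  38.2] 25.638216775265974
60 288 311
    [587.8 191.9  35.6] 25.345009315135947
90 289 312
    [601.1 218.9  32.9] 26.13367172017021
120 291 313
    [614.8 247.8  30. ] 25.85965668137706
150 293 314
    [629.4 278.7  27. ] 25.57784582992087
165 294 314
    [637.3 294.7  25.5] 24.842081022221898
172 294 314
    [641.3 302.2  25.2] 25.015863279263698
175 303 304
    [643.5 305.1  25.6] 2.386696535934636
178 None None
```

```bash
cat >> h.py <<'E'
def rows_to(P,R,o=None):
    o=o or r.observe(); R0=Ro.from_rotvec(o["eef_rot"])
    w=(Ro.from_matrix(R)*R0.inv()).as_rotvec(); return np.round(np.r_[(np.array(P)-o["position"])/10,w],3)
def toolR(z,y):
    z=np.array(z,float);z/=np.linalg.norm(z);y=np.array(y,float);y-=z*(y@z);y/=np.linalg.norm(y);return np.stack([np.cross(y,z),y,z],1)
dh=np.deg2rad(64.47); d=np.array([np.cos(dh),np.sin(dh),0]); up=np.array([0,0,1.])
F0=np.array([556.7,123.8,30.6])
E
python3 - <<'E'
from h import *
a=np.deg2rad(55); R=toolR(-np.cos(a)*d-np.sin(a)*up,d)
G=np.array([F0[0],F0[1],0])+153*d; G[2]=9
print(rows_to(G+80*(np.cos(a)*d+np.sin(a)*up),R)); print(8*(-np.cos(a)*d-np.sin(a)*up))
E
```

```text
[  1.665  -0.913 -12.347  -0.547   0.269   0.024]
[-1.97761644 -4.1405783  -6.55321635]
```

Call:
send_rows:
  rows: [1.67,-0.91,-12.3,-0.547,0.269,0.024,1.67,-0.91,-12.3,-0.547,0.269,0.024,1.67,-0.91,-12.3,-0.547,0.269,0.024,1.67,-0.91,-12.3,-0.547,0.269,0.024,1.67,-0.91,-12.3,-0.547,0.269,0.024,1.67,-0.91,-12.3,-0.547,0.269,0.024,1.67,-0.91,-12.3,-0.547,0.269,0.024,1.67,-0.91,-12.3,-0.547,0.269,0.024]

```text
clock: 2.12
position: [642.1, 305.0, 75.1]
eef_rot: [-0.625, -2.808, 0.882]
wrist_force: [1.0, 0.4, 1.3]
width: 87.5
```

Run:
```python
from h import *
a=np.deg2rad(55); R=toolR(-np.cos(a)*d-np.sin(a)*up,d)
G=np.array([F0[0],F0[1],0])+153*d; G[2]=9
o=r.observe();print(rows_to(G,R,o),o["joint_pos"])
f=grab_frame("wrist"); cv2.imwrite("pics/w2.png",f[:,:,::-1])
```

```text
[-1.944e+00 -4.316e+00 -6.613e+00 -3.000e-03 -2.000e-03 -6.000e-03] [ 0.81852659  0.86092457  0.3936574   0.1763088  -1.68817148 -1.28903957]
```

View pics/w2.png

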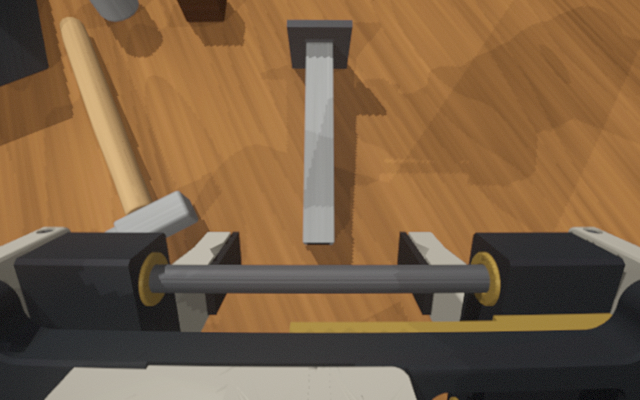

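Run:
```python
from h import *
np.set_printoptions(precision=1,suppress=True)
T=cam("top"); c=cam("wrist"); lat=np.array([d[1],-d[0],0])
for p in [(212,138),(225,138),(219,112)]: 
    X=onz(T,*p,15); print(X,(X-F0)@d,(X-F0)@lat)
for p in [(195,210),(185,193),(112,232),(118,212)]:
    X=onz(c,*p,22); print(X,(X-F0)@d,(X-F0)@lat)
```

```text
[732.8 248.4  15. ] 188.3528083870477 105.2420178938117
[731.7 209.6  15. ] 152.8758372355064 120.95499716459037
[811.8 227.7  15. ] 203.66194733504378 185.43934313998912
[727.2 234.7  22. ] 173.55096667984958 106.04566151864194
[730.4 216.1  22. ] 158.18138890313548 116.93222094114005
[797.6 223.2  22. ] 193.47330046512093 174.5052268084129
[788.6 208.   22. ] 175.90966133991802 173.0125177240301
```

Call:
send_rows:
  rows: [-0.65,-1.44,-2.2,0,0,0,-1.3,-2.88,-4.4,0,0,0,-1.7,-3.7,-5.7,0,0,0,-1.94,-4.25,-6.5,0,0,0,-1.94,-4.25,-6.5,0,0,0,-1.94,-4.25,-6.5,0,0,0]

```text
clock: 2.67
position: [623.9, 261.8, 13.5]
eef_rot: [-0.632, -2.81, 0.878]
wrist_force: [0.6, 0.0, 1.6]
width: 87.5
```

Call:
send_rows:
  rows: [0,0,0,0,0,0,0,0,0,0,0,0,0,0,0,0,0,0,0,0,0,0,0,0,0,0,0,0,0,0,0,0,0,0,0,0]
  fingers: 2.0
  grip_force: 40

```text
clock: 3.17
position: [622.9, 261.7, 10.6]
eef_rot: [-0.63, -2.806, 0.882]
wrist_force: [-0.3, 0.6, -0.8]
width: 52.9
```

Run:
```python
from h import *
o=r.observe();print(o)
f=grab_frame("wrist"); cv2.imwrite("pics/w3.png",f[:,:,::-1])
```

```text
{'clock': 3.1667, 'joint_pos': array([ 0.79922958,  0.84952065,  0.20932268,  0.18524868, -1.5158075 ,
       -1.30730555]), 'joint_vel': array([-0.00044317,  0.00275937, -0.00313087,  0.00056626,  0.00043779,
        0.00083603]), 'effort': array([ 2.24967400e-02, -8.60125208e+01,  2.40329289e+01,  6.35432661e+00,
       -1.90548778e+00, -2.05124763e-02]), 'position': array([622.94531673, 261.68447715,  10.61433481]), 'eef_rot': array([-0.63048238, -2.80621588,  0.88229126]), 'wrist_force': array([-0.28145836,  0.64616195, -0.75125692]), 'wrist_torque': array([ 1.80375659, -0.91206498, -0.02247446]), 'width': 52.920491022364324}
```

View pics/w3.png

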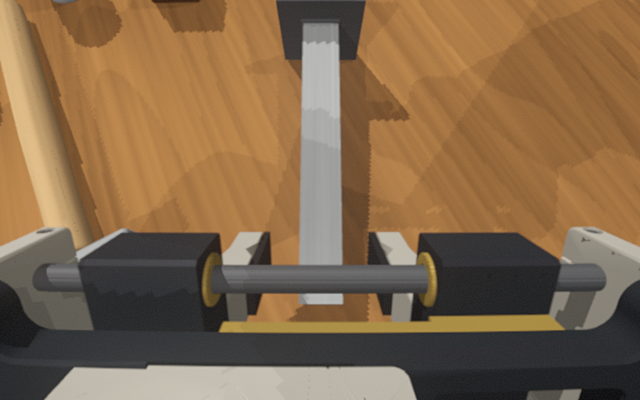

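Call:
send_rows:
  rows: [0,0,-0.1,0,0,0,0,0,-0.1,0,0,0,0,0,-0.1,0,0,0,0,0,-0.1,0,0,0,0,0,-0.1,0,0,0,0,0,-0.1,0,0,0,0,0,-0.1,0,0,0]

```text
clock: 3.8
position: [622.9, 261.5, 9.7]
eef_rot: [-0.631, -2.806, 0.882]
wrist_force: [-0.2, 0.1, -0.2]
width: 20.2
```

Run:
```python
from h import *
o=r.observe();print(o["width"],o["position"],o["wrist_force"])
# arc: rotate about pivot C by angle phi about axis d x up
ax=np.cross(d,up)
C=np.array([F0[0],F0[1],0])-2.7*d+0.0*up; C[2]=0.3
P0=o["position"]
for n in range(0,11):
    ph=np.deg2rad(9.52*n); Rm=Ro.from_rotvec(ax*ph); s=(C+Rm.apply(P0-C)-P0)/10
    print(n,np.round(s,2),np.round(ax*ph,3))
```

```text
20.168467929254323 [622.92636462 261.48022629   9.73620943] [-0.2032609   0.10182867 -0.17830593]
0 [0. 0. 0.] [ 0. -0.  0.]
1 [-0.16 -0.33  2.56] [ 0.15  -0.072  0.   ]
2 [-0.5  -1.05  5.02] [ 0.3   -0.143  0.   ]
3 [-1.01 -2.11  7.32] [ 0.45  -0.215  0.   ]
4 [-1.68 -3.51  9.39] [ 0.6   -0.286  0.   ]
5 [-2.48 -5.2  11.17] [ 0.75  -0.358  0.   ]
6 [-3.4  -7.13 12.63] [ 0.9  -0.43  0.  ]
7 [-4.42 -9.25 13.7 ] [ 1.05  -0.501  0.   ]
8 [ -5.49 -11.5   14.38] [ 1.199 -0.573  0.   ]
9 [ -6.6  -13.82  14.63] [ 1.349 -0.644  0.   ]
10 [ -7.71 -16.15  14.45] [ 1.499 -0.716  0.   ]
```

Run:
```python
from h import *
f=grab_frame("wrist"); cv2.imwrite("pics/w4.png",f[:,:,::-1])
f=grab_frame("scene"); cv2.imwrite("pics/s4.png",cv2.resize(f[130:260,320:480,::-1],None,fx=4,fy=4))
o=r.observe();print(o["width"])
```

```text
19.802335698082175
```

View pics/w4.png

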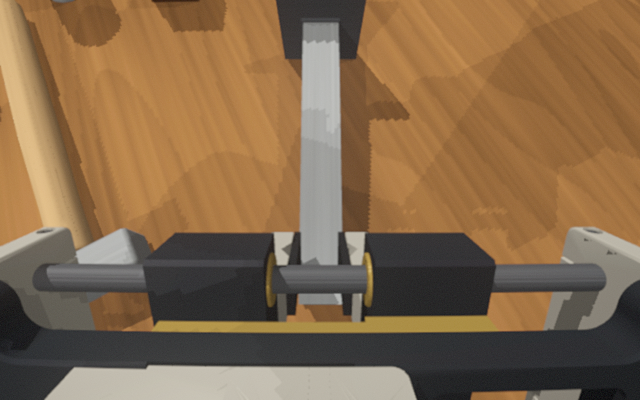

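View pics/s4.png

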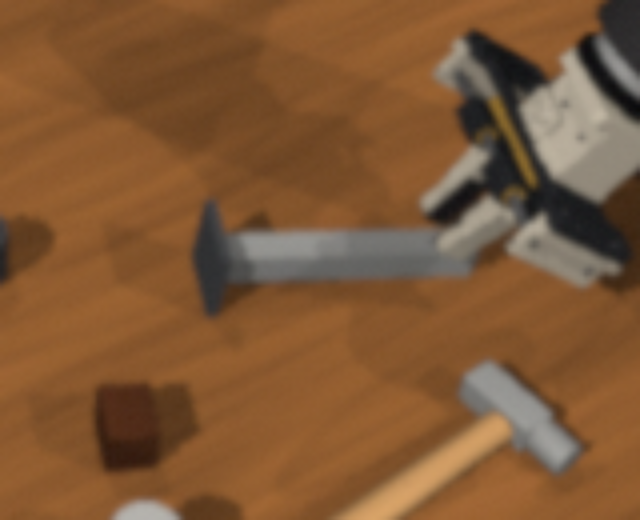

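Call:
send_rows:
  rows: [0,0,0,0,0,0,0,0,0,0,0,0,0,0,0,0,0,0,0,0,0,0,0,0]
  fingers: 1.0

```text
clock: 4.23
position: [622.9, 261.5, 9.7]
eef_rot: [-0.631, -2.806, 0.882]
wrist_force: [0.1, 0.0, 0.1]
width: 10.3
```

Run:
```python
from h import *
f=grab_frame("wrist"); cv2.imwrite("pics/w5.png",f[:,:,::-1])
o=r.observe()
c=cam("wrist",o); R=Ro.from_rotvec(o["eef_rot"]).as_matrix()
print(proj(c,[o["position"],o["position"]-19*R[:,2],o["position"]-47*R[:,2]]))
p=np.array([F0[0],F0[1],0])
for s,z in [(199,25),(199,0),(164,28)]: print(s,proj(c,p+s*d+z*up))
T=cam("top")
f=grab_frame("top"); cv2.imwrite("pics/t5.png",cv2.resize(f[130:230,170:290,::-1],None,fx=5,fy=5))
```

```text
[[319.14743272 227.01869244]
 [319.16749001 238.81287646]
 [319.20534459 261.0922314 ]]
199 [[319.63488647 300.71220974]]
199 [[319.46763831 300.85679646]]
164 [[319.85700472 238.44518684]]
```

View pics/w5.png

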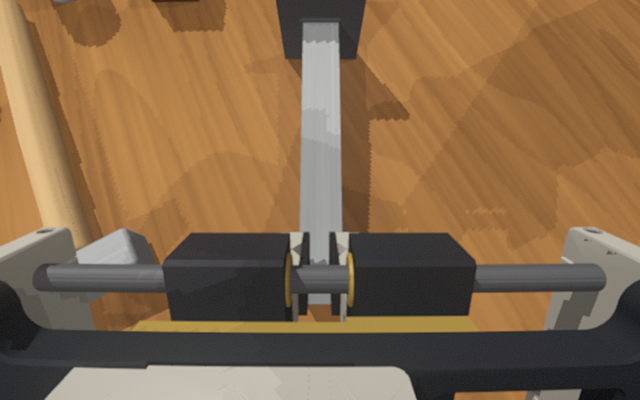

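View pics/t5.png

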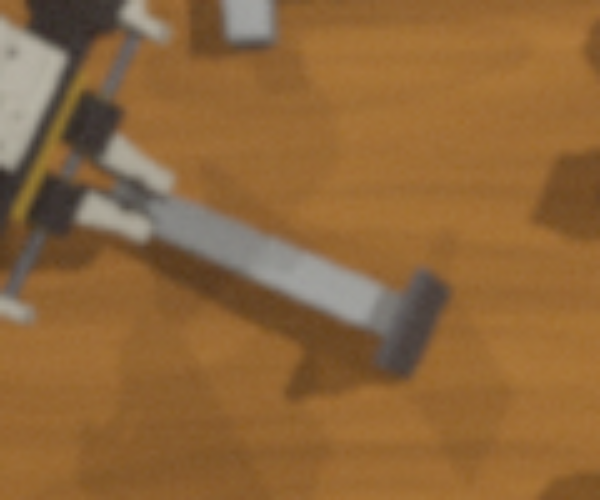

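Run:
```python
from h import *
np.set_printoptions(precision=2,suppress=True)
o=r.observe(); R=Ro.from_rotvec(o["eef_rot"]).as_matrix(); print(R, np.linalg.norm(o["eef_rot"]))
T=cam("top");S=cam("scene")
print("tcp in top",proj(T,o["position"]),"scene",proj(S,o["position"]))
print("tip top",proj(T,np.r_[(F0+199.5*d)[:2],25]),proj(S,np.r_[(F0+199.5*d)[:2],25]))
print((proj(T,o["position"])-[170,130])*5,(proj(S,o["position"])-[320,130])*4)
f=grab_frame("scene"); cv2.imwrite("pics/s5.png",cv2.resize(f[150:230,360:480,::-1],None,fx=6,fy=6,interpolation=cv2.INTER_CUBIC))
print((proj(S,o["position"])-[360,150])*6)
```

```text
[[-0.9   0.35 -0.25]
 [ 0.43  0.74 -0.52]
 [ 0.   -0.57 -0.82]] 3.0084366183519737
tcp in top [[207.95 174.96]] scene [[420.73 194.75]]
tip top [[192.2  167.82]] [[437.17 189.8 ]]
[[189.73 224.82]] [[402.93 258.99]]
[[364.39 268.49]]
```

View pics/s5.png

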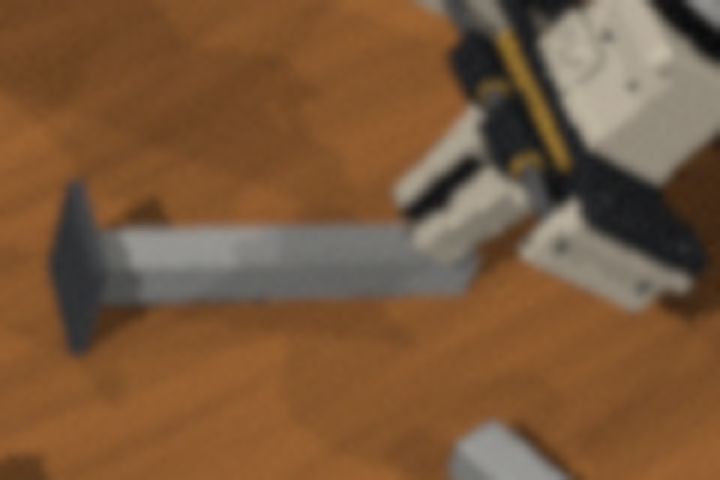

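Run:
```python
from h import *
np.set_printoptions(precision=1,suppress=True)
o=r.observe(); T=cam("top");S=cam("scene")
X,e=two(T,(170+162/5-.4,130+215/5-.4),S,(360+416/6-.4,150+228/6-.4)); print(X,e,X-o["position"]); R=Ro.from_rotvec(o["eef_rot"]).as_matrix(); print(R.T@(X-o["position"]))
```

```text
[628.4 275.7  36.2] 8.972378978664254 [ 5.5 14.2 26.5]
[  1.2  -2.7 -30.4]
```

Run:
```python
from h import *
print(r.grasp_offset)
i=cv2.imread("pics/w2.png")[190:340,160:480]; cv2.imwrite("pics/w2c.png",cv2.resize(i,None,fx=2.5,fy=2.5))
```

```text
18.8
```

View pics/w2c.png

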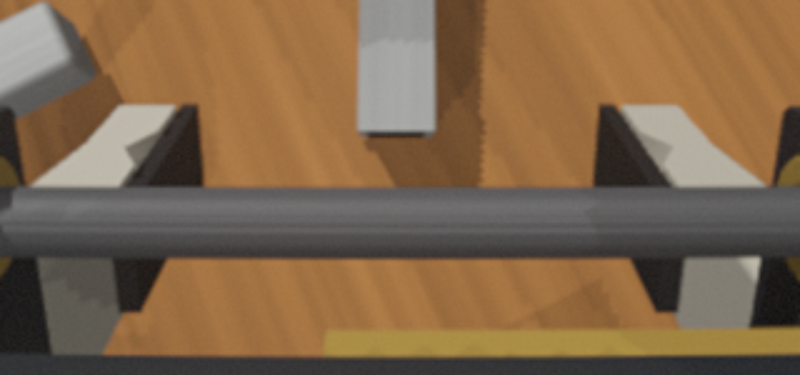

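Call:
send_rows:
  rows: [0,0,0,0,0,0,0,0,0,0,0,0,0,0,0,0,0,0,0,0,0,0,0,0,0,0,0,0,0,0,0,0,0,0,0,0,0,0,0,0,0,0,0,0,0,0,0,0]
  fingers: 5.5

```text
clock: 5.05
position: [622.9, 261.5, 9.7]
eef_rot: [-0.631, -2.806, 0.882]
wrist_force: [-0.8, -0.8, -0.0]
width: 53.6
```

Call:
send_rows:
  rows: [-0.2,-0.5,-0.8,0,0,0,-0.4,-0.9,-1.4,0,0,0,-0.6,-1.2,-2.0,0,0,0,-0.8,-1.6,-2.6,0,0,0,-0.8,-1.6,-2.6,0,0,0]

```text
clock: 5.47
position: [613.5, 243.9, -18.0]
eef_rot: [-0.631, -2.803, 0.885]
wrist_force: [-0.5, -0.3, -0.4]
width: 55.5
```

Run:
```python
from h import *
f=grab_frame("wrist"); cv2.imwrite("pics/w6.png",f[:,:,::-1])
f=grab_frame("scene"); cv2.imwrite("pics/s6.png",cv2.resize(f[150:230,360:480,::-1],None,fx=6,fy=6,interpolation=cv2.INTER_CUBIC))
```

```text
(no output)
```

View pics/w6.png

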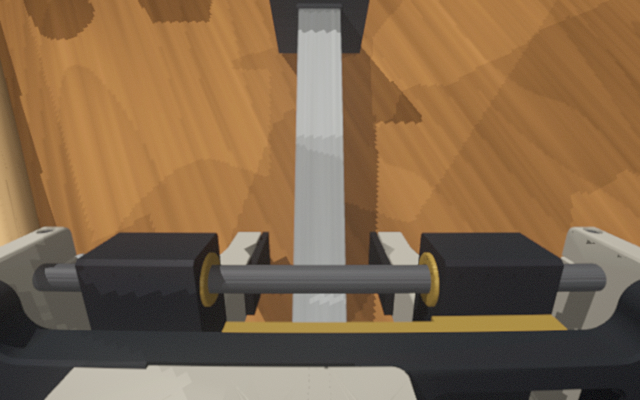

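View pics/s6.png

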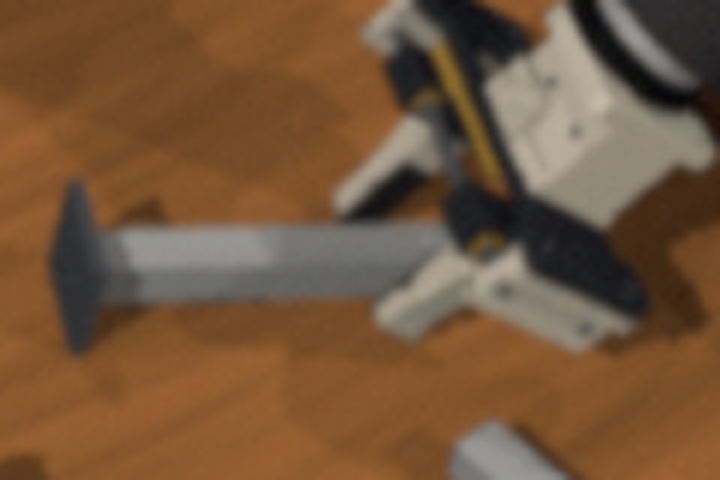

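Call:
send_rows:
  rows: [0,0,0,0,0,0,0,0,0,0,0,0,0,0,0,0,0,0,0,0,0,0,0,0,0,0,0,0,0,0,0,0,0,0,0,0,0,0,0,0,0,0]
  fingers: 1.5
  grip_force: 40

```text
clock: 6.15
position: [615.0, 245.7, -16.1]
eef_rot: [-0.631, -2.806, 0.882]
wrist_force: [0.5, 0.9, 1.1]
width: 24.3
```

Run:
```python
from h import *
o=r.observe();print(o["width"],o["position"],o["wrist_force"],o["joint_pos"])
f=grab_frame("wrist"); cv2.imwrite("pics/w7.png",f[:,:,::-1])
ax=np.cross(d,up)
C=np.array([F0[0],F0[1],0])-2.7*d; C[2]=0.3
P0=o["position"]; N=30
for n in range(0,N+1):
    ph=np.deg2rad(95.2*n/N); Rm=Ro.from_rotvec(ax*ph); s=(C+Rm.apply(P0-C)-P0)/10
    print(n,np.round(s,2),np.round(ax*ph,3))
```

```text
24.347947504323145 [614.98469254 245.65522721 -16.12102267] [0.49935827 0.94194157 1.07501634] [ 0.79238427  0.85265075  0.14492482  0.19012012 -1.44816651 -1.31496964]
0 [0. 0. 0.] [ 0. -0.  0.]
1 [0.03 0.06 0.77] [ 0.05  -0.024  0.   ]
2 [0.04 0.09 1.53] [ 0.1   -0.048  0.   ]
3 [0.04 0.07 2.3 ] [ 0.15  -0.072  0.   ]
4 [0.01 0.02 3.07] [ 0.2   -0.095  0.   ]
5 [-0.03 -0.07  3.83] [ 0.25  -0.119  0.   ]
6 [-0.09 -0.2   4.58] [ 0.3   -0.143  0.   ]
7 [-0.17 -0.36  5.33] [ 0.35  -0.167  0.   ]
8 [-0.27 -0.57  6.07] [ 0.4   -0.191  0.   ]
9 [-0.38 -0.8   6.79] [ 0.45  -0.215  0.   ]
10 [-0.52 -1.08  7.49] [ 0.5   -0.239  0.   ]
11 [-0.66 -1.39  8.18] [ 0.55  -0.263  0.   ]
12 [-0.83 -1.73  8.85] [ 0.6   -0.286  0.   ]
13 [-1.01 -2.11  9.49] [ 0.65 -0.31  0.  ]
14 [-1.2  -2.52 10.11] [ 0.7   -0.334  0.   ]
15 [-1.41 -2.95 10.71] [ 0.75  -0.358  0.   ]
16 [-1.63 -3.42 11.28] [ 0.8   -0.382  0.   ]
17 [-1.87 -3.92 11.81] [ 0.85  -0.406  0.   ]
18 [-2.12 -4.44 12.32] [ 0.9  -0.43  0.  ]
19 [-2.38 -4.98 12.8 ] [ 0.95  -0.454  0.   ]
20 [-2.65 -5.55 13.24] [ 1.    -0.477  0.   ]
21 [-2.93 -6.14 13.64] [ 1.05  -0.501  0.   ]
22 [-3.22 -6.75 14.01] [ 1.1   -0.525  0.   ]
23 [-3.52 -7.38 14.34] [ 1.149 -0.549  0.   ]
24 [-3.83 -8.02 14.63] [ 1.199 -0.573  0.   ]
25 [-4.14 -8.68 14.88] [ 1.249 -0.597  0.   ]
26 [-4.46 -9.34 15.09] [ 1.299 -0.621  0.   ]
27 [ -4.78 -10.02  15.26] [ 1.349 -0.644  0.   ]
28 [ -5.11 -10.7   15.38] [ 1.399 -0.668  0.   ]
29 [ -5.44 -11.39  15.47] [ 1.449 -0.692  0.   ]
30 [ -5.77 -12.08  15.51] [ 1.499 -0.716  0.   ]
```

Call:
send_rows:
  rows: [0.03,0.06,0.75,0.05,-0.024,0,0.04,0.09,1.5,0.1,-0.048,0,0.04,0.07,2.27,0.15,-0.072,0,0.01,0.02,3.03,0.2,-0.095,0,-0.03,-0.07,3.8,0.25,-0.119,0,-0.09,-0.2,4.55,0.3,-0.143,0,-0.17,-0.36,5.3,0.35,-0.167,0,-0.27,-0.57,6.03,0.4,-0.191,0]

```text
clock: 6.87
position: [611.9, 239.9, 44.1]
eef_rot: [-0.679, -3.02, 0.247]
wrist_force: [0.2, 0.4, -4.2]
width: 25.0
```

Run:
```python
from h import *
o=r.observe();print(o["width"],o["position"],o["eef_rot"],o["wrist_force"],o["wrist_torque"],o["joint_pos"])
f=grab_frame("scene"); cv2.imwrite("pics/s8.png",cv2.resize(f[130:230,350:480,::-1],None,fx=6,fy=6,interpolation=cv2.INTER_CUBIC))
f=grab_frame("wrist"); cv2.imwrite("pics/w8.png",f[:,:,::-1])
```

```text
24.957390825250503 [611.94681555 239.85226826  44.05745541] [-0.67936401 -3.02021446  0.24710413] [ 0.19580679  0.38904198 -4.23193177] [ 1.02923582 -0.58031038  0.0100528 ] [ 0.71192015  0.52832157 -0.12106904  0.07466819 -1.0722777  -1.19510346]
```

View pics/s8.png

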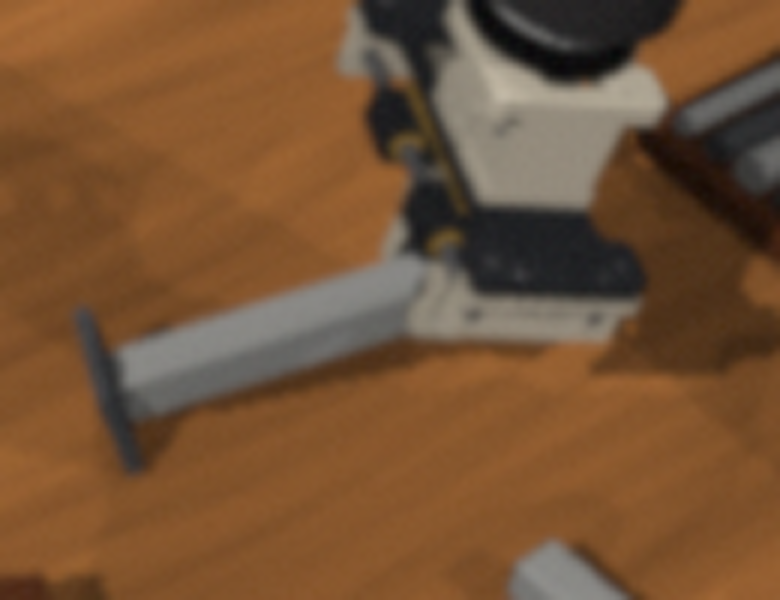

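View pics/w8.png

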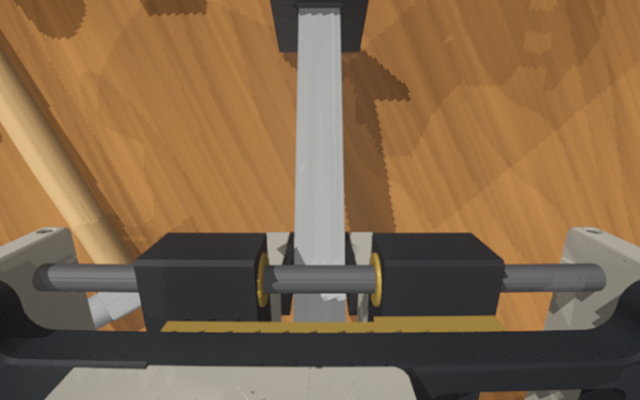

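Call:
send_rows:
  rows: [0,0,-0.1,0,0,0,0,0,-0.15,0,0,0,0,0,-0.15,0,0,0]

```text
clock: 7.22
position: [612.4, 240.2, 41.9]
eef_rot: [-0.678, -3.019, 0.254]
wrist_force: [0.2, 0.8, 0.2]
width: 24.8
```

```bash
cat >> h.py <<'E'
RG=Ro.from_rotvec([-0.631,-2.806,0.882])
def arc(N,steps,bias=0.0,z0=0.3):
    o=r.observe(); ax=np.cross(d,up)
    rel=(Ro.from_rotvec(o["eef_rot"])*RG.inv()).as_rotvec(); a=rel@ax
    print("turned deg",np.rad2deg(a),"off-axis",np.round(np.rad2deg(rel-a*ax),2),"F",np.round(o["wrist_force"],1),"Tq",np.round(o["wrist_torque"],2))
    C=np.array([F0[0],F0[1],0])-2.7*d; C[2]=z0; P0=o["position"]
    rem=np.deg2rad(95.2)-a; out=[]
    for n in range(1,steps+1):
        ph=rem*n/N; s=(C+Ro.from_rotvec(ax*ph).apply(P0-C)-P0)/10
        s[2]-=bias*n/N
        out+=list(np.round(s,2))+list(np.round(ax*ph,3))
    print([float(x) for x in out])
E
python3 -c "
from h import *
arc(24,10,0.1)"
```

```text
turned deg 25.30605049900053 off-axis [0.   0.   0.05] F [0.2 0.8 0.2] Tq [ 0.66 -0.35  0.02]
[-0.1, -0.21, 0.66, 0.046, -0.022, 0.0, -0.21, -0.44, 1.31, 0.092, -0.044, 0.0, -0.34, -0.71, 1.94, 0.138, -0.066, 0.0, -0.48, -1.0, 2.56, 0.183, -0.088, 0.0, -0.63, -1.32, 3.16, 0.229, -0.11, 0.0, -0.8, -1.67, 3.74, 0.275, -0.131, 0.0, -0.98, -2.05, 4.3, 0.321, -0.153, 0.0, -1.17, -2.45, 4.84, 0.367, -0.175, 0.0, -1.37, -2.88, 5.35, 0.413, -0.197, 0.0, -1.59, -3.33, 5.84, 0.459, -0.219, 0.0]
```

Call:
send_rows:
  rows: [-0.1,-0.21,0.66,0.046,-0.022,0.0,-0.21,-0.44,1.31,0.092,-0.044,0.0,-0.34,-0.71,1.94,0.138,-0.066,0.0,-0.48,-1.0,2.56,0.183,-0.088,0.0,-0.63,-1.32,3.16,0.229,-0.11,0.0,-0.8,-1.67,3.74,0.275,-0.131,0.0,-0.98,-2.05,4.3,0.321,-0.153,0.0,-1.17,-2.45,4.84,0.367,-0.175,0.0,-1.17,-2.45,4.84,0.367,-0.175,0.0]

```text
clock: 7.97
position: [599.5, 214.1, 91.1]
eef_rot: [0.675, 2.992, 0.364]
wrist_force: [-0.2, -0.6, -2.8]
width: 24.9
```

```bash
python3 -c "
from h import *
arc(16,10,0.1)
o=r.observe();print(o['position'],o['joint_pos'])
f=grab_frame('scene'); cv2.imwrite('pics/s9.png',cv2.resize(f[110:230,340:480,::-1],None,fx=5,fy=5,interpolation=cv2.INTER_CUBIC))
"
```

```text
turned deg 48.78266769681313 off-axis [ 0.02  0.04 -0.08] F [-0.2 -0.6 -2.8] Tq [-1.    0.45 -0.01]
[-0.2, -0.43, 0.5, 0.046, -0.022, 0.0, -0.42, -0.88, 0.98, 0.091, -0.044, 0.0, -0.64, -1.35, 1.43, 0.137, -0.065, 0.0, -0.88, -1.84, 1.85, 0.183, -0.087, 0.0, -1.12, -2.35, 2.25, 0.228, -0.109, 0.0, -1.37, -2.87, 2.62, 0.274, -0.131, 0.0, -1.63, -3.42, 2.95, 0.32, -0.153, 0.0, -1.9, -3.98, 3.26, 0.366, -0.175, 0.0, -2.17, -4.55, 3.53, 0.411, -0.196, 0.0, -2.45, -5.13, 3.77, 0.457, -0.218, 0.0]
[599.5242196  214.05614105  91.07137625] [ 0.55731837  0.29009803 -0.29535391 -0.18334529 -0.78896447 -0.88431175]
```

View pics/s9.png

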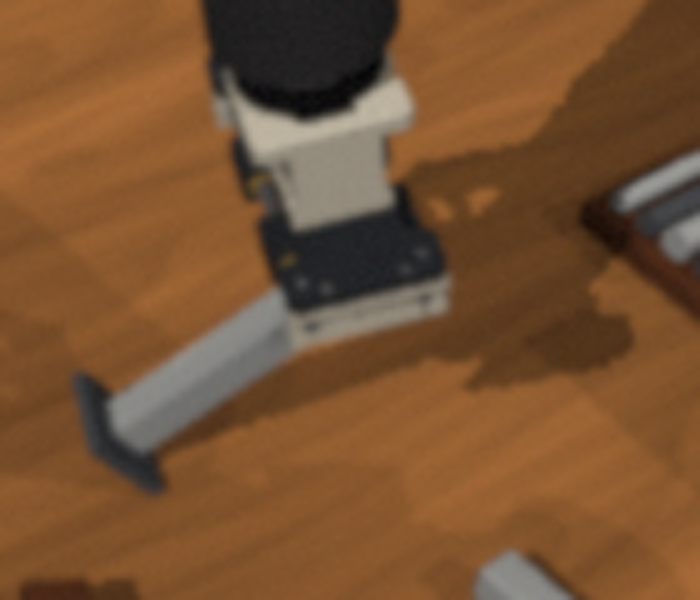

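Call:
send_rows:
  rows: [-0.2,-0.43,0.42,0.046,-0.022,0.0,-0.42,-0.88,0.88,0.091,-0.044,0.0,-0.64,-1.35,1.32,0.137,-0.065,0.0,-0.88,-1.84,1.74,0.183,-0.087,0.0,-1.12,-2.35,2.13,0.228,-0.109,0.0,-1.37,-2.87,2.5,0.274,-0.131,0.0,-1.63,-3.42,2.83,0.32,-0.153,0.0,-1.63,-3.42,2.83,0.32,-0.153,0.0]

```text
clock: 8.68
position: [585.1, 181.0, 120.7]
eef_rot: [0.633, 2.811, 0.867]
wrist_force: [-1.7, 2.4, 8.9]
width: 24.7
```

```bash
python3 -c "
from h import *
arc(10,10,0.1)
o=r.observe();print(o['position'],o['joint_pos'])
"
```

```text
turned deg 69.24200651775234 off-axis [-0.01 -0.03 -0.  ] F [-1.7  2.4  8.9] Tq [0.84 1.13 0.53]
[-0.24, -0.5, 0.28, 0.041, -0.02, 0.0, -0.48, -1.01, 0.53, 0.082, -0.039, 0.0, -0.73, -1.53, 0.76, 0.123, -0.059, 0.0, -0.98, -2.06, 0.96, 0.164, -0.078, 0.0, -1.24, -2.59, 1.14, 0.204, -0.098, 0.0, -1.5, -3.14, 1.28, 0.245, -0.117, 0.0, -1.76, -3.69, 1.4, 0.286, -0.137, 0.0, -2.03, -4.24, 1.5, 0.327, -0.156, 0.0, -2.29, -4.8, 1.56, 0.368, -0.176, 0.0, -2.56, -5.36, 1.6, 0.409, -0.195, 0.0]
[585.11467639 180.97328435 120.68722272] [ 0.25748943  0.19176595 -0.31624357 -0.6685389  -0.76585956 -0.27800181]
```

Call:
send_rows:
  rows: [-0.24,-0.5,0.32,0.041,-0.02,0.0,-0.48,-1.01,0.6,0.082,-0.039,0.0,-0.73,-1.53,0.86,0.123,-0.059,0.0,-0.98,-2.06,1.08,0.164,-0.078,0.0,-1.24,-2.59,1.26,0.204,-0.098,0.0,-1.5,-3.14,1.4,0.245,-0.117,0.0,-1.5,-3.14,1.4,0.245,-0.117,0.0]

```text
clock: 9.27
position: [570.6, 149.2, 134.1]
eef_rot: [0.591, 2.624, 1.22]
wrist_force: [-0.7, 0.4, 9.5]
width: 24.6
```

```bash
python3 -c "
from h import *
arc(5,5,0.0)
o=r.observe();print(o['position'],o['joint_pos'])
f=grab_frame('scene'); cv2.imwrite('pics/s10.png',cv2.resize(f[90:230,320:460,::-1],None,fx=4,fy=4,interpolation=cv2.INTER_CUBIC))
"
```

```text
turned deg 84.80881254480218 off-axis [ 0.01  0.01 -0.03] F [-0.7  0.4  9.5] Tq [0.79 0.13 0.37]
[-0.21, -0.44, 0.11, 0.033, -0.016, 0.0, -0.42, -0.88, 0.19, 0.065, -0.031, 0.0, -0.63, -1.33, 0.26, 0.098, -0.047, 0.0, -0.85, -1.78, 0.32, 0.131, -0.063, 0.0, -1.06, -2.22, 0.35, 0.164, -0.078, 0.0]
[570.59444182 149.15056915 134.11783606] [-0.08961846  0.23239744 -0.32085777 -1.05331663 -0.96988376  0.26103737]
```

View pics/s10.png

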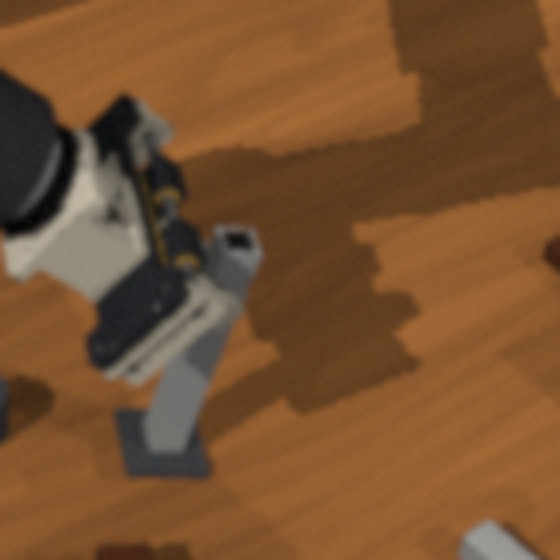

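Call:
send_rows:
  rows: [-0.21,-0.44,0.15,0.033,-0.016,0.0,-0.42,-0.88,0.24,0.065,-0.031,0.0,-0.63,-1.33,0.32,0.098,-0.047,0.0,-0.85,-1.78,0.38,0.131,-0.063,0.0,-1.0,-2.1,0.4,0.155,-0.074,0.0,-1.0,-2.1,0.4,0.155,-0.074,0.0,-1.0,-2.1,0.4,0.155,-0.074,0.0]

```text
clock: 9.9
position: [560.2, 128.4, 137.5]
eef_rot: [0.559, 2.489, 1.424]
wrist_force: [-0.5, -0.5, 7.1]
width: 24.5
```

```bash
python3 -c "
from h import *
arc(1,1,0.0)
o=r.observe();print(o['position'],o['joint_pos'])
f=grab_frame('scene'); cv2.imwrite('pics/s11.png',cv2.resize(f[90:230,320:460,::-1],None,fx=4,fy=4,interpolation=cv2.INTER_CUBIC))
f=grab_frame('top'); cv2.imwrite('pics/t11.png',cv2.resize(f[130:230,190:310,::-1],None,fx=5,fy=5,interpolation=cv2.INTER_CUBIC))
f=grab_frame('wrist'); cv2.imwrite('pics/w11.png',f[:,:,::-1])
"
```

```text
turned deg 94.48037170672933 off-axis [ 0.04  0.09 -0.01] F [-0.5 -0.5  7.1] Tq [-0.62  0.1  -0.17]
[-0.07, -0.16, 0.01, 0.011, -0.005, 0.0]
[560.23826212 128.43717958 137.48136036] [-0.28833224  0.31679862 -0.33843251 -1.21125786 -1.14306015  0.5357953 ]
```

View pics/s11.png

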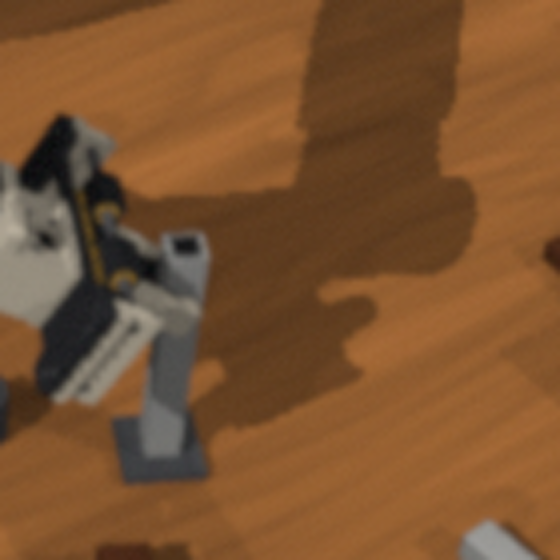

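View pics/t11.png

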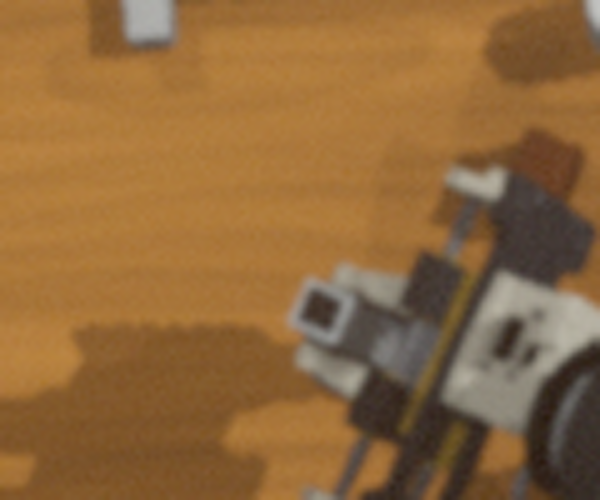

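View pics/w11.png

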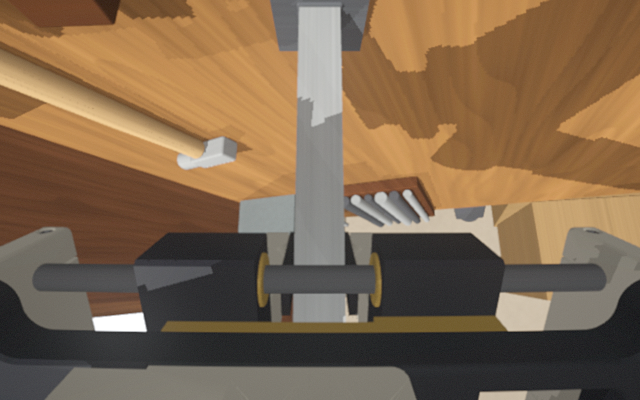

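Call:
send_rows:
  rows: [-0.07,-0.16,0.01,0.011,-0.005,0.0,-0.07,-0.16,0.05,0.011,-0.005,0.0,-0.07,-0.16,0.05,0.011,-0.005,0.0]

```text
clock: 10.3
position: [559.2, 127.0, 137.6]
eef_rot: [0.557, 2.479, 1.436]
wrist_force: [2.2, -0.5, 4.4]
width: 24.7
```

Call:
send_rows:
  rows: [0,0,0,0,0,0,0,0,0,0,0,0,0,0,0,0,0,0,0,0,0,0,0,0,0,0,0,0,0,0,0,0,0,0,0,0,0,0,0,0,0,0]
  fingers: 6.0

```text
clock: 10.88
position: [558.4, 127.1, 137.7]
eef_rot: [0.558, 2.479, 1.435]
wrist_force: [-0.1, 0.6, 0.2]
width: 59.3
```

```bash
python3 -c "
from h import *
arc(1,1,0.0)
o=r.observe();print(o['position'],o['joint_pos'],o['width'])
"
```

```text
turned deg 95.09466022076099 off-axis [ 0.01  0.01 -0.01] F [-0.1  0.6  0.2] Tq [-2.57  1.12 -0.  ]
[-0.01, -0.02, 0.0, 0.002, -0.001, 0.0]
[558.42333182 127.13743315 137.67938717] [-0.30050758  0.32155239 -0.34251191 -1.21981874 -1.15344167  0.55328491] 59.2873879441535
```

Call:
send_rows:
  rows: [-1.0,-2.1,1.9,0,0,0,-2.0,-4.2,3.9,0,0,0,-3.0,-6.2,5.8,0,0,0,-3.6,-7.6,7.5,0,0,0,-3.6,-7.6,11,0,0,0,-3.6,-7.6,15,0,0,0,-3.6,-7.6,18,0,0,0,-3.6,-7.6,18,0,0,0]

```text
clock: 11.55
position: [524.0, 50.1, 324.6]
eef_rot: [0.548, 2.474, 1.428]
wrist_force: [0.1, -0.4, 0.3]
width: 59.6
```

```bash
python3 -c "
from h import *
f=grab_frame('scene'); cv2.imwrite('pics/s12.png',f[:,:,::-1])
P=np.array([542.6,94.3,0]); print(rows_to(np.r_[(P+35*d)[:2],330],toolR([0,0,-1],d)))
"
```

```text
[ 3.439e+00  7.525e+00  8.340e-01 -9.440e-01  4.610e-01 -7.000e-03]
```

View pics/s12.png

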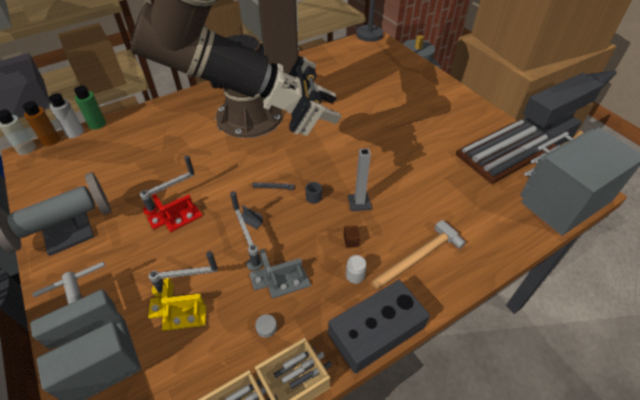

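Call:
send_rows:
  rows: [3.44,7.5,0.8,-0.944,0.461,0,3.44,7.5,0.8,-0.944,0.461,0,3.44,7.5,0.8,-0.944,0.461,0,3.44,7.5,0.8,-0.944,0.461,0,3.44,7.5,0.8,-0.944,0.461,0,3.44,7.5,0.8,-0.944,0.461,0,3.44,7.5,0.8,-0.944,0.461,0,3.44,7.5,0.8,-0.944,0.461,0,3.44,7.5,0.8,-0.944,0.461,0,3.44,7.5,0.8,-0.944,0.461,0]
  fingers: 7.0

```text
clock: 12.43
position: [557.0, 128.4, 323.4]
eef_rot: [-0.688, -3.054, 0.014]
wrist_force: [0.3, 0.2, -1.1]
width: 69.9
```

```bash
python3 -c "
from h import *
o=r.observe(); f=grab_frame('wrist'); cv2.imwrite('pics/w13.png',f[:,:,::-1]); np.save('w13.npy',np.r_[o['position'],o['eef_rot']]); print(o['position'],o['eef_rot'],o['joint_pos'])
f=grab_frame('top'); cv2.imwrite('pics/t13.png',f[:,:,::-1])
"
```

```text
[557.01076418 128.39335183 323.42977153] [-0.6880339  -3.05428153  0.01350739] [ 0.56754437  0.14118089  0.0116421  -0.00155769 -1.45495101 -1.01049401]
```

View pics/w13.png

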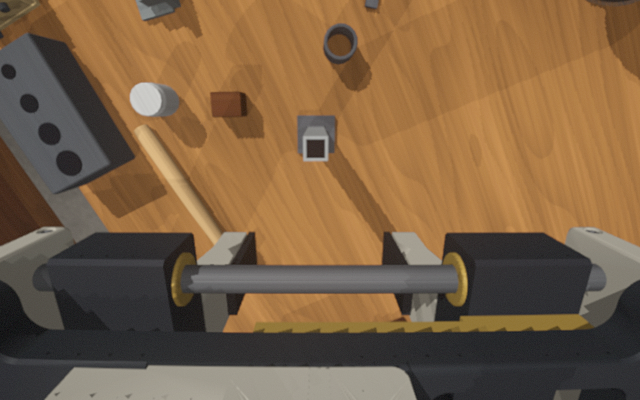

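Run:
```python
from h import *
np.set_printoptions(precision=1,suppress=True)
w=np.load("w13.npy"); c=cam("wrist",dict(position=w[:3],eef_rot=w[3:])); T=cam("top"); S=cam("scene")
g=cv2.imread("pics/w13.png")[100:180,280:360]; cv2.imwrite("pics/w13c.png",cv2.resize(g,None,fx=7,fy=7,interpolation=cv2.INTER_CUBIC))
t=cv2.imread("pics/t13.png")
print("tip",onz(c,315.5,149,200)); 
a=onz(c,303,137,200);b=onz(c,328,137,200);print("tip w",np.linalg.norm(a-b))
print("plate corners", [onz(c,u,v,8) for u,v in [(298,116),(336,116),(298,153)]])
print("block",onz(c,228,104,40),"tin",onz(c,147,99,60),"stub",onz(c,341,43,45))
cv2.imwrite("pics/t13c.png",cv2.resize(t[100:250,200:420],None,fx=3.6,fy=3.6,interpolation=cv2.INTER_CUBIC))
```

```text
tip [543.6  94.6 200. ]
tip w 25.02374565793549
plate corners [array([556.3,  56.3,   8. ]), array([501.9,  82. ,   8. ]), array([582.3, 108.8,   8. ])]
block [639.7  -3.1  40. ] tin [734.8 -56.1  60. ] stub [456.3  -6.5  45. ]
```

View pics/w13c.png

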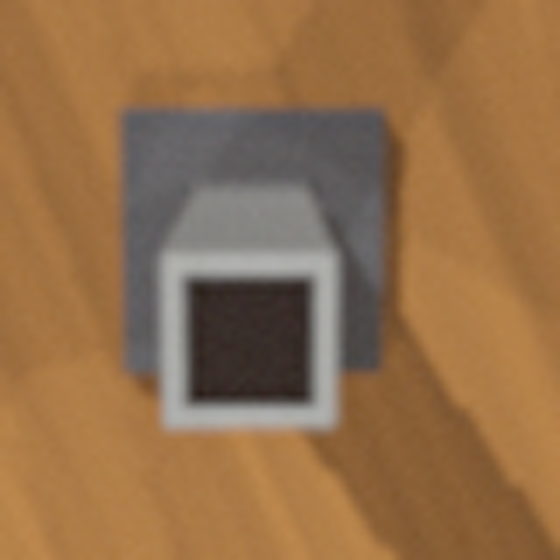

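View pics/t13c.png

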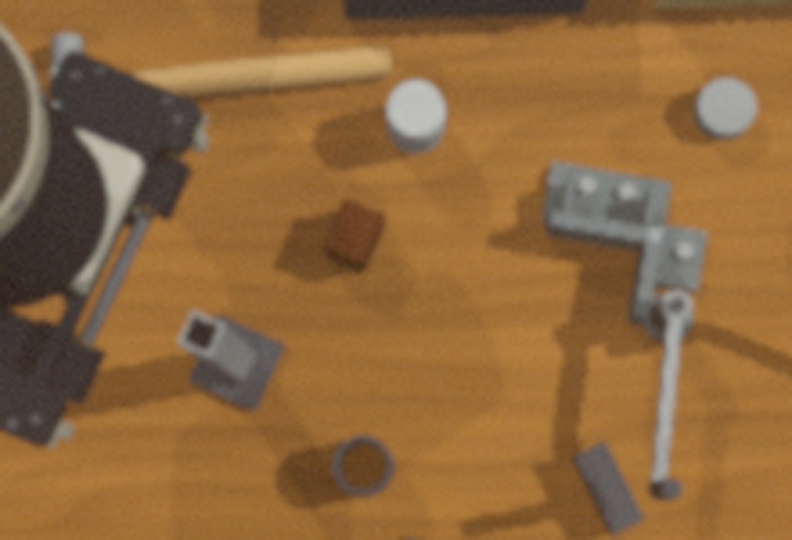

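```bash
python3 -c "
from h import *
print(rows_to([543.4,94.5,132],toolR([0,0,-1],d)))
"
```

```text
[-1.3170e+00 -3.3600e+00 -1.9076e+01 -0.0000e+00 -1.2000e-02 -2.0000e-03]
```

Call:
send_rows:
  rows: [-0.66,-1.68,0,0,-0.006,0,-1.32,-3.36,0,0,-0.012,0,-1.32,-3.36,-3,0,-0.012,0,-1.32,-3.36,-6.5,0,-0.012,0,-1.32,-3.36,-9.5,0,-0.012,0,-1.32,-3.36,-12,0,-0.012,0,-1.32,-3.36,-12,0,-0.012,0]

```text
clock: 13.12
position: [540.0, 90.6, 200.4]
eef_rot: [-0.699, -3.06, -0.003]
wrist_force: [-1.0, 0.3, -0.3]
width: 70.2
```

```bash
python3 -c "
from h import *
print(rows_to([543.4,94.5,132],toolR([0,0,-1],d)))
f=grab_frame('wrist'); cv2.imwrite('pics/w14.png',f[:,:,::-1])
"
```

```text
[ 3.370e-01  3.940e-01 -6.836e+00 -2.000e-03 -2.000e-03  4.000e-03]
```

View pics/w14.png

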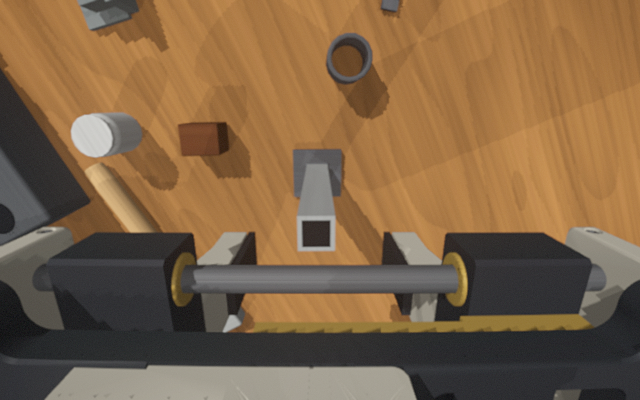

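Call:
send_rows:
  rows: [0.34,0.39,-1.5,0,0,0,0.34,0.39,-3,0,0,0,0.34,0.39,-4.5,0,0,0,0.34,0.39,-6,0,0,0,0.34,0.39,-6.8,0,0,0,0.34,0.39,-6.8,0,0,0]

```text
clock: 13.67
position: [547.0, 96.0, 137.7]
eef_rot: [0.696, 3.059, 0.007]
wrist_force: [0.1, 0.5, 0.2]
width: 69.7
```

Call:
send_rows:
  rows: [0,0,0,0,0,0,0,0,0,0,0,0,0,0,0,0,0,0,0,0,0,0,0,0,0,0,0,0,0,0,0,0,0,0,0,0,0,0,0,0,0,0,0,0,0,0,0,0]
  fingers: 1.5
  grip_force: 30

```text
clock: 14.33
position: [547.0, 96.4, 137.7]
eef_rot: [0.695, 3.059, 0.006]
wrist_force: [1.9, -1.4, 0.7]
width: 24.7
```

```bash
python3 -c "
from h import *
o=r.observe(); print(o['position'],o['eef_rot'],o['wrist_force'],o['wrist_torque'],o['joint_pos'])
np.save('w15.npy',np.r_[o['position'],o['eef_rot']])
f=grab_frame('wrist'); cv2.imwrite('pics/w15.png',f[:,:,::-1])
"
```

```text
[547.0025569   96.44479864 137.67858654] [0.69517912 3.05928568 0.0064284 ] [ 1.8998465  -1.38818478  0.73284523] [-0.36355327 -0.91038155  0.00505829] [ 5.27046868e-01  2.03947934e-01 -3.38706587e-01 -6.78947434e-05
 -1.02219500e+00 -9.73894538e-01]
```

View pics/w15.png

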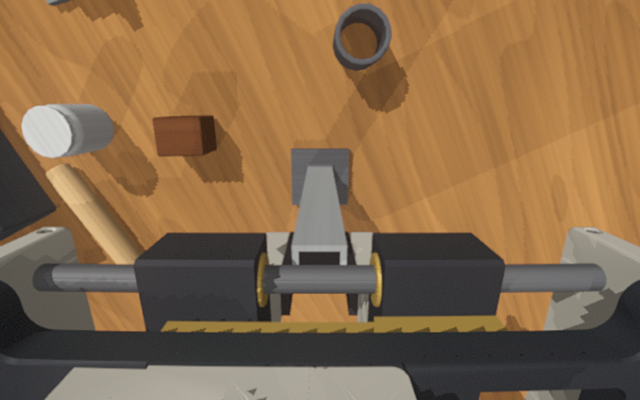

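Call:
send_rows:
  rows: [0,-0.5,-0.15,0,0,0,0,-2,-0.15,0,0,0.03,0,-4,-0.15,0,0,0.06,0,-6,-0.15,0,0,0.09,0,-8,-0.15,0,0,0.12,0,-10,-0.15,0,0,0.15,0,-12,-0.15,0,0,0.18,0,-14,-0.15,0,0,0.21,0,-15.5,-0.15,0,0,0.24,0,-15.5,-0.15,0,0,0.24]

```text
clock: 15.22
position: [547.4, -60.7, 136.6]
eef_rot: [0.324, 3.12, 0.007]
wrist_force: [-0.2, -2.1, 3.3]
width: 25.0
```

```bash
python3 -c "
from h import *
o=r.observe(); print(o['position'],o['eef_rot'],o['wrist_force'],o['wrist_torque'],o['joint_pos'],o['width'])
np.save('w16.npy',np.r_[o['position'],o['eef_rot']])
f=grab_frame('wrist'); cv2.imwrite('pics/w16.png',f[:,:,::-1])
f=grab_frame('scene'); cv2.imwrite('pics/s16.png',f[:,:,::-1])
"
```

```text
[547.40893968 -60.73525718 136.59716512] [0.32376076 3.12009688 0.00651848] [-0.23065407 -2.12652644  3.3209313 ] [-1.07548086  0.07990178  0.07071061] [ 0.24336535  0.19798232 -0.34811994 -0.00269999 -1.01882888 -0.44874874] 25.00675934830566
```

View pics/w16.png

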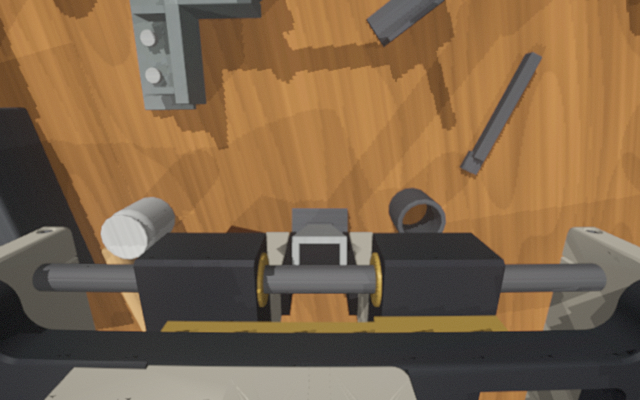

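View pics/s16.png

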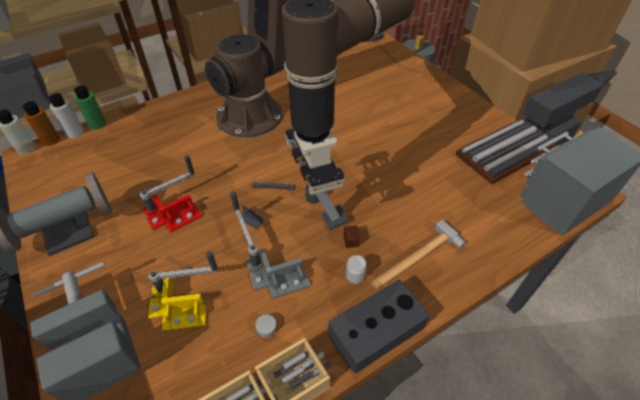

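Run:
```python
from h import *
np.set_printoptions(precision=1,suppress=True)
w=np.load("w16.npy"); c=cam("wrist",dict(position=w[:3],eef_rot=w[3:])); R=Ro.from_rotvec(w[3:]).as_matrix()
print("tool y heading",np.rad2deg(np.arctan2(R[1,1],R[0,1])),"tilt",R[:,2])
for p in [(293,208),(348,208),(320,208)]:
    for z in (0,8): X=onz(c,*p,z); print(p,X,"tool-y rel TCP",(X-w[:3])@R[:,1])
for p in [(294,233),(347,233),(320,262)]:
    X=onz(c,*p,196);print("tip",X,(X-w[:3])@R[:,1])
g=cv2.imread("pics/w16.png")[190:280,270:370]; cv2.imwrite("pics/w16c.png",cv2.resize(g,None,fx=6,fy=6,interpolation=cv2.INTER_CUBIC))
g=cv2.imread("pics/w16.png")[0:130,110:290]; cv2.imwrite("pics/w16f.png",cv2.resize(g,None,fx=4.4,fy=4.4,interpolation=cv2.INTER_CUBIC))
```

```text
tool y heading 78.15223426063844 tilt [ 0.  0. -1.]
(293, 208) [582.6 -34.6   0. ] tool-y rel TCP 32.1763675136198
(293, 208) [581.4 -37.1   8. ] tool-y rel TCP 29.53286732116696
(348, 208) [522.8 -22.2   0. ] tool-y rel TCP 32.03753655246774
(348, 208) [523. -25.   8.] tool-y rel TCP 29.397428300495342
(320, 208) [553.2 -28.5   0. ] tool-y rel TCP 32.105083420842234
(320, 208) [552.7 -31.1   8. ] tool-y rel TCP 29.463324852864925
tip [553.9 -83.4 196. ] -20.544568315961662
tip [530.2 -78.5 196. ] -20.606928749826242
tip [545.3 -66.5 196. ] -5.820852485199523
```

View pics/w16c.png

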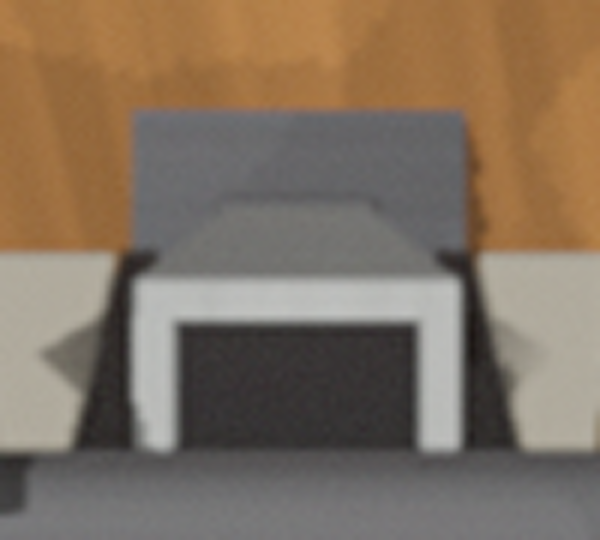

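View pics/w16f.png

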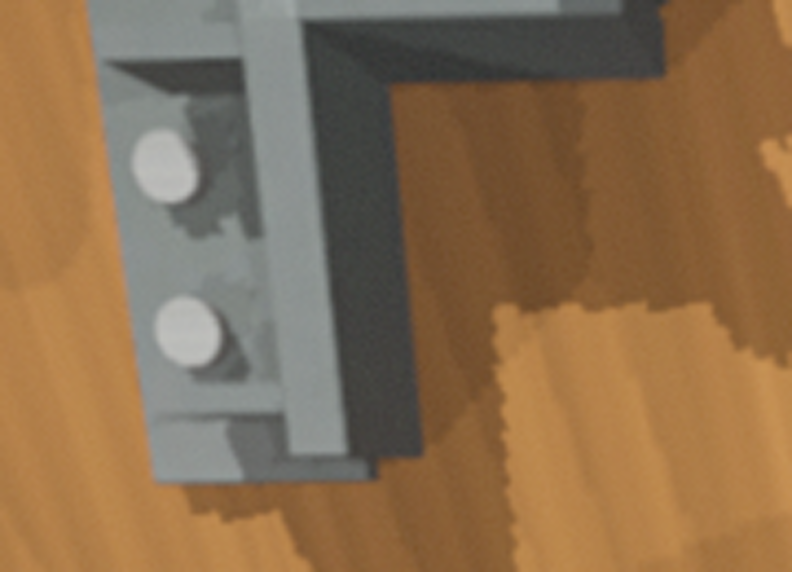

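Run:
```python
from h import *
np.set_printoptions(precision=1,suppress=True)
w=np.load("w16.npy"); c=cam("wrist",dict(position=w[:3],eef_rot=w[3:])); R=Ro.from_rotvec(w[3:]).as_matrix()
t=np.r_[R[:2,1],0]; t/=np.linalg.norm(t); ax=np.cross(up,t)
C=w[:3]+31.5*t; C[2]=0.3; P0=w[:3]
out=[]
for n in range(1,10):
    ph=np.deg2rad(20.2*n/9); s=(C+Ro.from_rotvec(ax*ph).apply(P0-C)-P0)/10
    out+=list(np.round(s,2))+list(np.round(ax*ph,3))
print([float(x) for x in out])
f=lambda u,v:onz(c,110+u/4.4-.4,v/4.4-.4,0)
bk=[f(392,85),f(422,455)]; sd=[f(392,85),f(665,75)]
print(bk,sd)
yv=(bk[1]-bk[0])[:2]; xv=(sd[0]-sd[1])[:2]
print("yaw from back",np.rad2deg(np.arctan2(-yv[0],yv[1])),np.linalg.norm(yv),"side",np.rad2deg(np.arctan2(xv[1],xv[0])),np.linalg.norm(xv))
g=lambda u,v:onz(c,110+u/4.4-.4,v/4.4-.4,45)
bk=[g(305,20),g(348,455)]; sd=[g(305,20),g(560,12)]
print(bk,sd)
yv=(bk[1]-bk[0])[:2]; xv=(sd[0]-sd[1])[:2]
print("top: yaw from back",np.rad2deg(np.arctan2(-yv[0],yv[1])),np.linalg.norm(yv),"side",np.rad2deg(np.arctan2(xv[1],xv[0])),np.linalg.norm(xv))
```

```text
[0.11, 0.52, 0.11, -0.038, 0.008, 0.0, 0.22, 1.05, 0.2, -0.077, 0.016, 0.0, 0.33, 1.59, 0.28, -0.115, 0.024, 0.0, 0.44, 2.12, 0.32, -0.153, 0.032, 0.0, 0.56, 2.65, 0.35, -0.192, 0.04, 0.0, 0.67, 3.19, 0.36, -0.23, 0.048, 0.0, 0.78, 3.73, 0.34, -0.268, 0.056, 0.0, 0.89, 4.26, 0.31, -0.307, 0.064, 0.0, 1.01, 4.8, 0.25, -0.345, 0.072, 0.0]
[array([ 627.9, -237.8,    0. ]), array([ 644.3, -162.2,    0. ])] [array([ 627.9, -237.8,    0. ]), array([ 569.4, -227. ,    0. ])]
yaw from back -12.2919666977828 77.37752326319216 side -10.485911458950516 59.45100014777818
[array([ 627.2, -237.8,   45. ]), array([ 643.3, -161.7,   45. ])] [array([ 627.2, -237.8,   45. ]), array([ 580.4, -228.8,   45. ])]
top: yaw from back -11.972485960733716 77.82934289655006 side -10.971472245534525 47.601683279382854
```

Call:
send_rows:
  rows: [0.11,0.52,0.11,-0.038,0.008,0.0,0.22,1.05,0.2,-0.077,0.016,0.0,0.33,1.59,0.28,-0.115,0.024,0.0,0.44,2.12,0.32,-0.153,0.032,0.0,0.56,2.65,0.35,-0.192,0.04,0.0,0.67,3.19,0.36,-0.23,0.048,0.0,0.78,3.73,0.34,-0.268,0.056,0.0,0.89,4.26,0.31,-0.307,0.064,0.0,0.98,4.7,0.25,-0.338,0.071,0.0,0.98,4.7,0.25,-0.338,0.071,0.0]

```text
clock: 16.15
position: [558.1, -10.5, 140.4]
eef_rot: [-0.311, -3.05, 0.534]
wrist_force: [-0.8, -3.4, 13.7]
width: 24.8
```

```bash
python3 -c "
from h import *
o=r.observe(); print(o['position'],o['eef_rot'],o['wrist_force'],o['wrist_torque'],o['joint_pos'],o['width'])
np.save('w17.npy',np.r_[o['position'],o['eef_rot']])
f=grab_frame('wrist'); cv2.imwrite('pics/w17.png',f[:,:,::-1])
f=grab_frame('scene'); cv2.imwrite('pics/s17.png',cv2.resize(f[100:280,250:420,::-1],None,fx=3.3,fy=3.3))
"
```

```text
[558.12703276 -10.52427144 140.44077377] [-0.31117783 -3.04985689  0.5335476 ] [-0.76424419 -3.36856779 13.69294875] [-1.85810758  0.37885767  0.09389574] [ 0.52590226  0.2921321  -0.38395273  0.28547088 -1.14238162 -0.88091592] 24.833793015901943
```

View pics/w17.png

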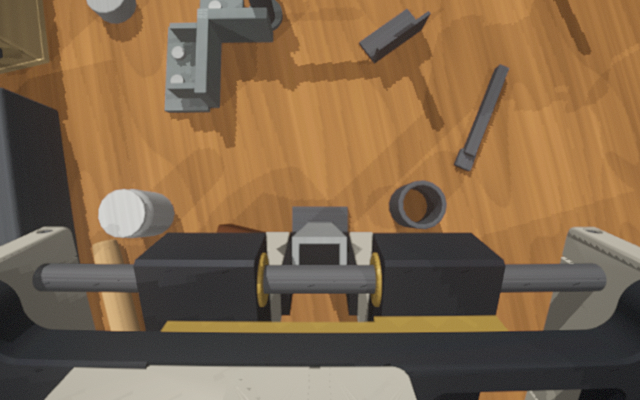

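View pics/s17.png

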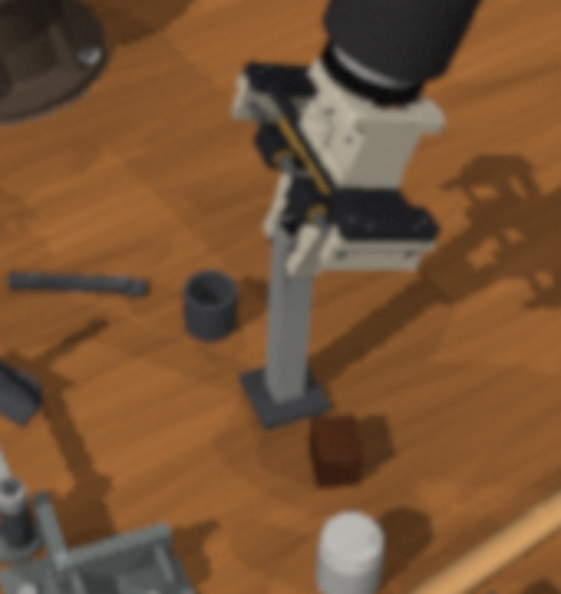

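Call:
send_rows:
  rows: [0,0,0.3,0,0,0,0,0,0.4,0,0,0,0,0,0.4,0,0,0]

```text
clock: 16.5
position: [556.4, -10.9, 142.1]
eef_rot: [-0.316, -3.049, 0.524]
wrist_force: [-0.5, 0.4, -3.5]
width: 24.9
```

Call:
send_rows:
  rows: [0,0,0,0,0,0,0,0,0,0,0,0,0,0,0,0,0,0,0,0,0,0,0,0,0,0,0,0,0,0,0,0,0,0,0,0,0,0,0,0,0,0]
  fingers: 6.0

```text
clock: 17.08
position: [556.9, -11.7, 142.8]
eef_rot: [-0.316, -3.049, 0.524]
wrist_force: [0.0, -0.3, -0.6]
width: 59.2
```

```bash
python3 -c "
from h import *
o=r.observe(); print(o['position'],o['eef_rot'],o['wrist_force'])
R=Ro.from_rotvec(o['eef_rot']).as_matrix(); print('z',R[:,2])
"
```

```text
[556.94583188 -11.66994502 142.76619544] [-0.3158916  -3.04916504  0.52448538] [ 0.03371644 -0.31635959 -0.55186096]
z [-0.0651912  -0.32739792 -0.94263498]
```

Call:
send_rows:
  rows: [0.2,1.0,2.8,0,0,0,0.4,2.0,5.6,0,0,0,0.6,2.9,8.5,0,0,0,0.7,3.6,10.5,0,0,0,0.7,3.6,13,0,0,0,0.7,3.6,15,0,0,0,0.7,3.6,15,0,0,0]

```text
clock: 17.67
position: [565.7, 24.9, 297.2]
eef_rot: [-0.317, -3.056, 0.521]
wrist_force: [0.6, 0.4, 0.7]
width: 60.0
```

```bash
cat >> h.py <<'E'
ny=np.deg2rad(-11.6); xn=np.array([np.cos(ny),np.sin(ny),0]); yn=np.array([-np.sin(ny),np.cos(ny),0]); NEST=np.array([604.1,-202.4,0])
RB=toolR([0,0,-1],-xn)
E
python3 -c "
from h import *
o=r.observe(); print(o['position'])
print(rows_to([526,6,290],RB))
"
```

```text
[565.73478899  24.94932815 297.17454189]
[-3.973 -1.895 -0.717  0.307  0.214  1.559]
```

Call:
send_rows:
  rows: [-4,-1.9,-0.7,0.307,0.214,1.559,-4,-1.9,-0.7,0.307,0.214,1.559,-4,-1.9,-0.7,0.307,0.214,1.559,-4,-1.9,-0.7,0.307,0.214,1.559,-4,-1.9,-0.7,0.307,0.214,1.559,-4,-1.9,-0.7,0.307,0.214,1.559,-4,-1.9,-0.7,0.307,0.214,1.559,-4,-1.9,-0.7,0.307,0.214,1.559,-4,-1.9,-0.7,0.307,0.214,1.559,-4,-1.9,-0.7,0.307,0.214,1.559]

```text
clock: 18.5
position: [523.6, 5.4, 285.7]
eef_rot: [1.545, -2.722, 0.135]
wrist_force: [0.2, -1.3, 0.5]
width: 59.8
```

```bash
python3 -c "
from h import *
o=r.observe(); print(o['position'],o['joint_pos'])
print(rows_to([526,6,290],RB))
"
```

```text
[523.60504549   5.3535073  285.70763867] [ 0.4578575   0.03610264 -0.22933415  0.08984982 -1.31016009  0.55104775]
[0.239 0.065 0.429 0.073 0.048 0.336]
```

Call:
send_rows:
  rows: [0.24,0.07,0.43,0.073,0.048,0.336,0.24,0.07,0.43,0.073,0.048,0.336,0.24,0.07,0.43,0.073,0.048,0.336,0.24,0.07,0.43,0.073,0.048,0.336,0.24,0.07,0.43,0.073,0.048,0.336]

```text
clock: 18.92
position: [526.4, 5.6, 289.7]
eef_rot: [1.972, -2.444, 0.003]
wrist_force: [-0.3, -0.3, 0.1]
width: 59.8
```

```bash
python3 -c "
from h import *
o=r.observe(); print(o['position'],o['joint_pos'])
np.save('w18.npy',np.r_[o['position'],o['eef_rot']])
f=grab_frame('wrist'); cv2.imwrite('pics/w18.png',f[:,:,::-1])
print(rows_to([526,6,290],RB,o))
"
```

```text
[526.40493696   5.5905292  289.72564478] [ 0.38522749  0.06186836 -0.1534878   0.00205966 -1.35603609  0.97216656]
[-0.04   0.041  0.027  0.002  0.     0.011]
```

View pics/w18.png

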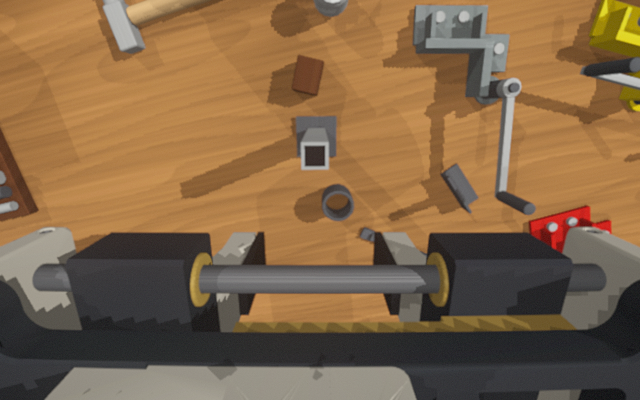

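Run:
```python
from h import *
np.set_printoptions(precision=1,suppress=True)
w=np.load("w18.npy"); c=cam("wrist",dict(position=w[:3],eef_rot=w[3:]))
i=cv2.imread("pics/w18.png")
cv2.imwrite("pics/w18a.png",cv2.resize(i[105:180,280:350],None,fx=7,fy=7,interpolation=cv2.INTER_CUBIC))
cv2.imwrite("pics/w18b.png",cv2.resize(i[0:220,405:545],None,fx=2.7,fy=2.7,interpolation=cv2.INTER_CUBIC))
print("tip",onz(c,314.5,155,200),"hinge",onz(c,512,87,72),"pin top",onz(c,529,209,130))
P=onz(c,314.5,155,200); print(rows_to(np.r_[P[:2],112],RB))
print("nest rel post in xn,yn", (NEST-P)@xn,(NEST-P)@yn)
print("nest proj",proj(c,[NEST,NEST+30*xn-30*yn+[0,0,45],NEST+30*xn+48*yn+[0,0,45],NEST-30*xn-30*yn+[0,0,45]]))
```

```text
tip [559.4   1.6 200. ] hinge [ 573.4 -255.    72. ] pin top [ 431.7 -234.7  130. ]
[  3.3  -0.4 -17.8   0.    0.    0. ]
nest rel post in xn,yn 84.84049928080123 -190.8212990768855
nest proj [[446.   75.8]
 [484.4  48.3]
 [425.1  48.1]
 [478.9  96.3]]
```

View pics/w18a.png

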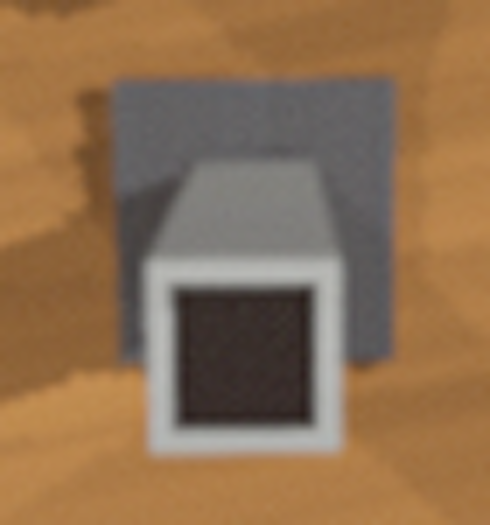

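View pics/w18b.png

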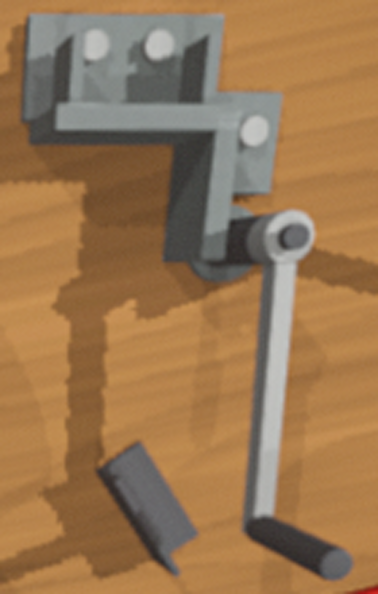

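Call:
send_rows:
  rows: [1.7,-0.2,0,0,0,0,3.3,-0.4,-0.5,0,0,0,3.3,-0.4,-4,0,0,0,3.3,-0.4,-8,0,0,0,3.3,-0.4,-8,0,0,0,3.3,-0.4,-8,0,0,0]

```text
clock: 19.47
position: [558.0, 1.8, 208.9]
eef_rot: [1.974, -2.437, 0.001]
wrist_force: [0.5, -0.3, 1.5]
width: 59.8
```

```bash
python3 -c "
from h import *
o=r.observe(); print(o['position'])
print(rows_to([559.4,1.6,118],RB,o))
"
```

```text
[557.96731549   1.78513864 208.92144167]
[ 1.430e-01 -1.900e-02 -9.092e+00  4.000e-03 -4.000e-03  7.000e-03]
```

Call:
send_rows:
  rows: [0.14,0,-2.5,0,0,0,0.14,0,-5,0,0,0,0.14,0,-7.5,0,0,0,0.14,0,-9,0,0,0,0.14,0,-9,0,0,0,0.14,0,-9,0,0,0]

```text
clock: 19.97
position: [562.1, 2.4, 122.2]
eef_rot: [-1.978, 2.44, -0.005]
wrist_force: [0.6, -0.4, 0.7]
width: 60.3
```

Call:
send_rows:
  rows: [0,0,0,0,0,0,0,0,0,0,0,0,0,0,0,0,0,0,0,0,0,0,0,0,0,0,0,0,0,0,0,0,0,0,0,0,0,0,0,0,0,0]
  fingers: 1.5
  grip_force: 60

```text
clock: 20.55
position: [560.9, 2.1, 120.4]
eef_rot: [1.978, -2.44, 0.002]
wrist_force: [-1.7, 0.7, 2.6]
width: 24.5
```

```bash
python3 -c "
from h import *
o=r.observe(); print(o['position'],o['eef_rot'],o['wrist_force'],o['wrist_torque'],o['width'])
T=NEST-15*xn+15*yn; print('to',T-o['position'])
f=grab_frame('wrist'); cv2.imwrite('pics/w19.png',f[:,:,::-1])
"
```

```text
[560.87549732   2.12802734 120.35397155] [ 1.97825347e+00 -2.43994421e+00  2.43065789e-03] [-1.72729506  0.7393432   2.60889142] [0.15050236 0.31030893 0.01190833] 24.547850592580527
to [  31.54704275 -186.81822977 -120.35397155]
```

View pics/w19.png

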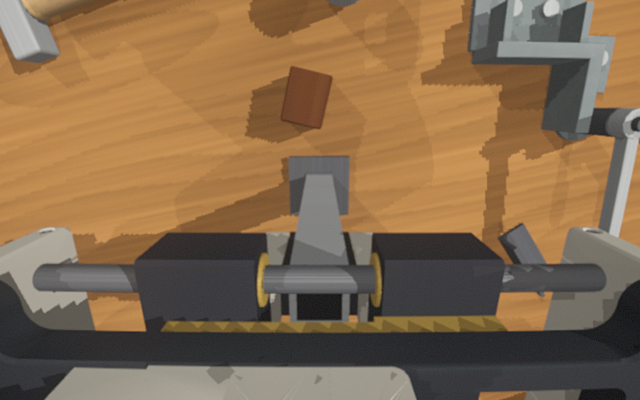

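Call:
send_rows:
  rows: [0,0,0,0,0,0.1,0,0,0,0,0,0.2,0,0,0,0,0,0.3,0,0,0,0,0,0.37,0,0,0,0,0,0.37,0.15,-0.9,0,0,0,0.37,0.35,-2,0,0,0,0.37,0.5,-3,0,0,0,0.37,0.67,-4,0,0,0,0.37,0.67,-4,0,0,0,0.37]

```text
clock: 21.43
position: [568.2, -39.9, 120.4]
eef_rot: [2.391, -2.037, 0.004]
wrist_force: [1.5, -1.9, 3.8]
width: 24.9
```

```bash
cat > chk.py <<'E'
from h import *
import sys
o=r.observe(); print(o['position'],o['eef_rot'],o['wrist_force'],o['wrist_torque'],o['width'])
n=sys.argv[1]; np.save('w%s.npy'%n,np.r_[o['position'],o['eef_rot']])
f=grab_frame('wrist'); cv2.imwrite('pics/w%s.png'%n,f[:,:,::-1])
f=grab_frame('scene'); cv2.imwrite('pics/s%s.png'%n,cv2.resize(f[100:320,220:400,::-1],None,fx=2.7,fy=2.7))
E
python3 chk.py 20
```

```text
[568.17001532 -39.90379314 120.39192163] [ 2.39086018 -2.03712701  0.00424438] [ 1.50863828 -1.9188332   3.79717323] [-1.12042516 -0.75491135  0.02045114] 24.939646688216413
```

View pics/w20.png

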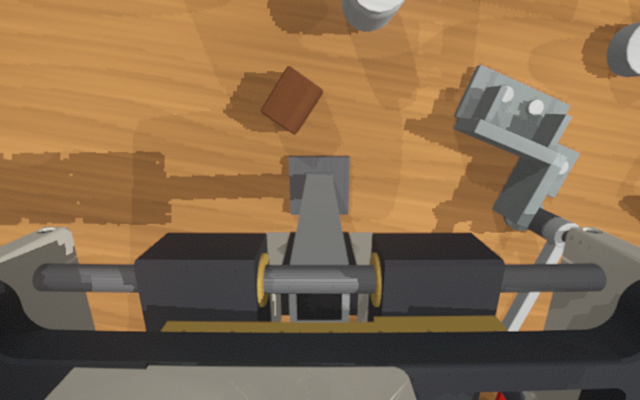

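View pics/s20.png

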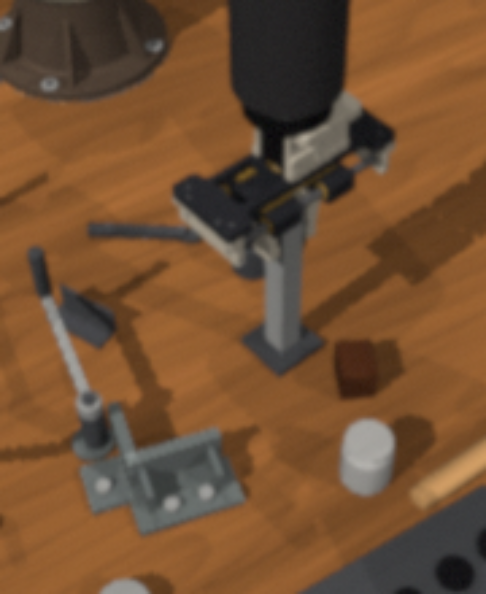

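Call:
send_rows:
  rows: [0.15,-1.0,0,0,0,0,0.35,-2.3,0,0,0,0,0.55,-3.6,0,0,0,0,0.75,-5.0,0,0,0,0,0.98,-6.5,0,0,0,0,1.2,-8.0,0,0,0,0,1.4,-9.5,0,0,0,0,1.65,-11,0,0,0,0,1.85,-12.3,0,0,0,0,2.05,-13.6,0,0,0,0]

```text
clock: 22.37
position: [588.2, -174.2, 120.6]
eef_rot: [-2.393, 2.035, -0.002]
wrist_force: [1.2, -7.2, -1.7]
width: 24.8
```

Call:
send_rows:
  rows: [0,0,0,0,0,-0.05,0,0,0,0,0,-0.13,0,0,0,0,0,-0.22,0,0,0,0,0,-0.31,0,0,0,0,0,-0.37,0,0,0,0,0,-0.37,0,0,0,0,0,-0.37]

```text
clock: 22.95
position: [587.9, -174.3, 120.3]
eef_rot: [1.977, -2.441, 0.002]
wrist_force: [0.0, 2.0, 6.6]
width: 24.7
```

```bash
python3 chk.py 21; python3 -c "
from h import *
o=r.observe(); e=o['position']-NEST; R=Ro.from_rotvec(o['eef_rot']).as_matrix(); print('rel nest',e@xn,e@yn,'yaw err deg',np.rad2deg(np.arctan2(-R[1,1],-R[0,1]))+11.6, R[:,2])"
```

```text
[ 587.89416944 -174.28296157  120.3424969 ] [ 1.97693646e+00 -2.44067821e+00  2.36009887e-03] [0.01588158 2.0291096  6.63179404] [ 0.80133921  0.03051647 -0.08610935] 24.718779622056864
rel nest -21.530809988511542 24.269659623114247 yaw err deg -0.36806800425810593 [ 3.63398889e-04 -1.58753135e-03 -9.99998674e-01]
```

View pics/w21.png

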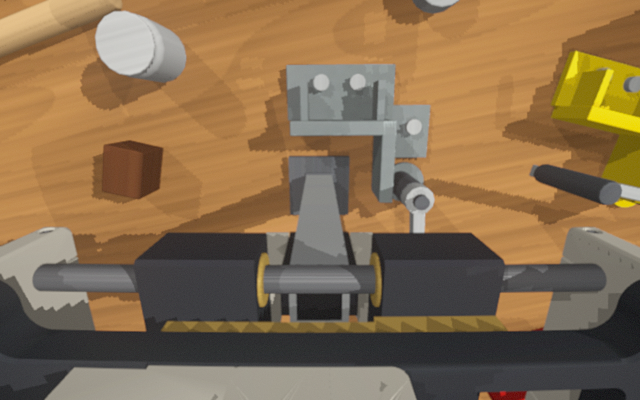

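View pics/s21.png

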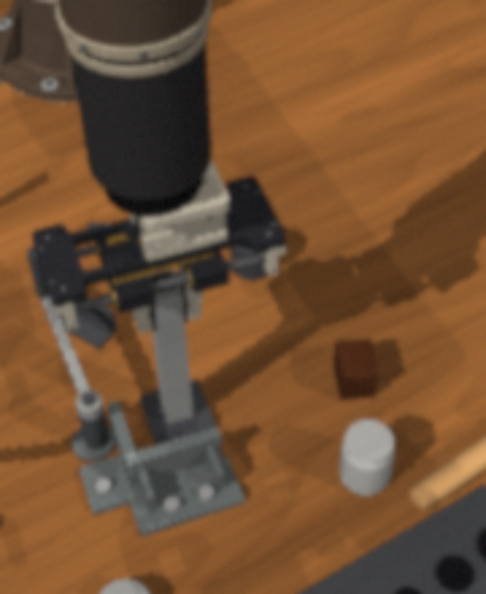

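Call:
send_rows:
  rows: [-0.1,-0.5,0,0,0,0,-0.2,-1.0,0,0,0,0,-0.3,-1.5,0,0,0,0,-0.4,-1.95,0,0,0,0,-0.46,-2.25,0,0,0,0,-0.46,-2.25,0,0,0,0,-0.46,-2.25,0,0,0,0]

```text
clock: 23.63
position: [583.8, -197.2, 120.3]
eef_rot: [1.978, -2.441, 0.004]
wrist_force: [1.9, -0.9, 4.5]
width: 24.8
```

```bash
cat > rel.py <<'E'
from h import *
o=r.observe(); e=o['position']-NEST; R=Ro.from_rotvec(o['eef_rot']).as_matrix(); F=o['wrist_force']
print('rel nest',e@xn,e@yn,'z',e[2],'F xn,yn,z',F@xn,F@yn,F[2],'T',o['wrist_torque']@xn,o['wrist_torque']@yn,'tool y heading',np.rad2deg(np.arctan2(-R[1,1],-R[0,1])),R[:,2],o['width'],o['clock'])
E
python3 rel.py
```

```text
rel nest -20.956560800320485 0.9795372679198255 z 120.33943578790529 F xn,yn,z 2.063113953367071 -0.5173302425413864 4.538653133959573 T 0.3407258159394427 -0.7753301957627271 tool y heading -11.967287493003733 [ 0.00119692 -0.00208512 -0.99999711] 24.83897729708364 23.6333
```

Call:
send_rows:
  rows: [-0.02,-0.1,0,0,0,0,-0.04,-0.2,0,0,0,0,-0.05,-0.25,0,0,0,0,-0.05,-0.25,0,0,0,0]

```text
clock: 23.97
position: [583.7, -198.1, 120.4]
eef_rot: [-1.977, 2.44, -0.002]
wrist_force: [2.8, 6.8, 6.8]
width: 24.6
```

```bash
python3 rel.py; python3 chk.py 22
python3 - <<'E'
import cv2
i=cv2.imread("pics/w22.png"); cv2.imwrite("pics/w22c.png",cv2.resize(i[100:290,230:430],None,fx=3.1,fy=3.1,interpolation=cv2.INTER_CUBIC))
E
```

```text
rel nest -20.87546231872084 0.10960999450179866 z 120.39960036517076 F xn,yn,z 1.3829939000126688 7.231296583886291 6.793577001632216 T 3.4404254163708905 -0.14579500413365407 tool y heading -11.965294393445511 [ 2.16332011e-03  4.59992069e-05 -9.99997659e-01] 24.583772590446312 23.9667
[ 583.67295394 -198.0950342   120.39960037] [-1.97673147e+00  2.43954769e+00 -2.08204528e-03] [2.80880068 6.80550962 6.793577  ] [ 3.34083943e+00 -8.34610768e-01 -2.57224234e-04] 24.583772590446312
```

View pics/w22c.png

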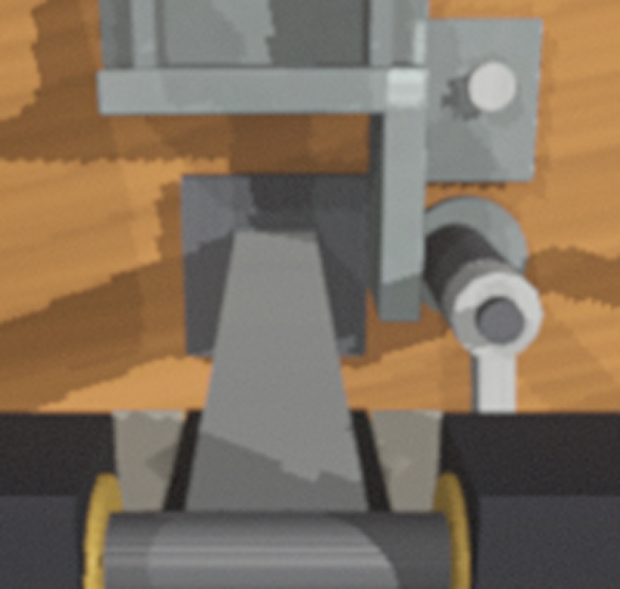

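Call:
send_rows:
  rows: [0.01,0.05,0,0,0,0,0.01,0.05,0,0,0,0,0.01,0.05,0,0,0,0,0.01,0.05,0,0,0,0,0.01,0.05,0,0,0,0,0.01,0.05,0,0,0,0,0.01,0.05,0,0,0,0]
  fingers: 6.0

```text
clock: 24.65
position: [582.7, -198.6, 119.8]
eef_rot: [1.977, -2.44, 0.002]
wrist_force: [-0.1, -0.5, 0.0]
width: 59.3
```

Call:
send_rows:
  rows: [0,0,2.5,0,0,0,0,0,5.5,0,0,0,0,0,9,0,0,0,0,0,9.5,0,0,-0.12,0,0,9.5,0,0,-0.24,0,0,9.5,0,0,-0.36,0,0,9.5,0,0,-0.48,0,0,9.5,0,0,-0.6,0,0,9.5,0,0,-0.72,0,0,9.5,0,0,-0.84]

```text
clock: 25.48
position: [582.8, -198.4, 215.0]
eef_rot: [0.802, -3.036, 0.001]
wrist_force: [0.1, -0.3, -0.0]
width: 60.0
```

```bash
python3 rel.py; python3 -c "
from h import *
P=NEST-21*xn+35*yn
print(rows_to([P[0],P[1],230],toolR([0,0,-1],yn)))"
```

```text
rel nest -21.652273046224014 -0.3965944145328246 z 215.01931342165815 F xn,yn,z 0.1740690135934896 -0.3109739700013999 -0.033822974100975976 T 0.024193339239567437 0.007654020398393589 tool y heading -60.41256521907578 [-0.00107642 -0.00116672 -0.99999874] 60.0382808663319 25.4833
[ 7.760e-01  3.454e+00  1.498e+00  1.000e-03 -1.000e-03 -7.190e-01]
```

Call:
send_rows:
  rows: [0.2,1,0.6,0,0,-0.12,0.4,2,1,0,0,-0.24,0.6,2.8,1.3,0,0,-0.36,0.78,3.45,1.5,0,0,-0.48,0.78,3.45,1.5,0,0,-0.6,0.78,3.45,1.5,0,0,-0.72,0.78,3.45,1.5,0,0,-0.72]

```text
clock: 26.07
position: [590.7, -163.7, 230.0]
eef_rot: [-0.318, -3.124, 0.001]
wrist_force: [0.5, -0.5, -0.6]
width: 59.7
```

```bash
python3 rel.py; python3 chk.py 23
```

```text
rel nest -20.923621594294254 35.18250587099214 z 230.02793375046778 F xn,yn,z 0.6372726285232175 -0.3927996997964684 -0.6115057808874471 T 0.03955676851899445 -0.10701338792324505 tool y heading -101.62472289329784 [-1.57465135e-03 -2.00543213e-04 -9.99998740e-01] 59.71252581058607 26.0667
[ 590.6781633  -163.7288097   230.02793375] [-3.17996043e-01 -3.12390295e+00  5.63605572e-04] [ 0.54527315 -0.51291832 -0.61150578] [ 0.0172308  -0.11278166  0.00933724] 59.71252581058607
```

View pics/w23.png

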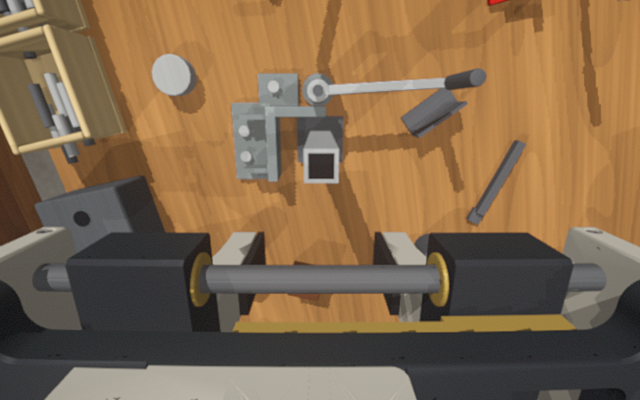

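Run:
```python
from h import *
np.set_printoptions(precision=1,suppress=True)
w=np.load("w23.npy"); c=cam("wrist",dict(position=w[:3],eef_rot=w[3:]))
P=onz(c,321,165,200); print(P,(P-NEST)@xn,(P-NEST)@yn)
i=cv2.imread("pics/w23.png"); cv2.imwrite("pics/w23c.png",cv2.resize(i[60:195,220:360],None,fx=4.3,fy=4.3,interpolation=cv2.INTER_CUBIC))
print(rows_to(np.r_[P[:2],119],toolR([0,0,-1],yn)))
```

```text
[ 581.8 -198.3  200. ] -22.644878484710695 -0.4884648355336673
[ -0.9  -3.4 -11.1   0.   -0.   -0. ]
```

View pics/w23c.png

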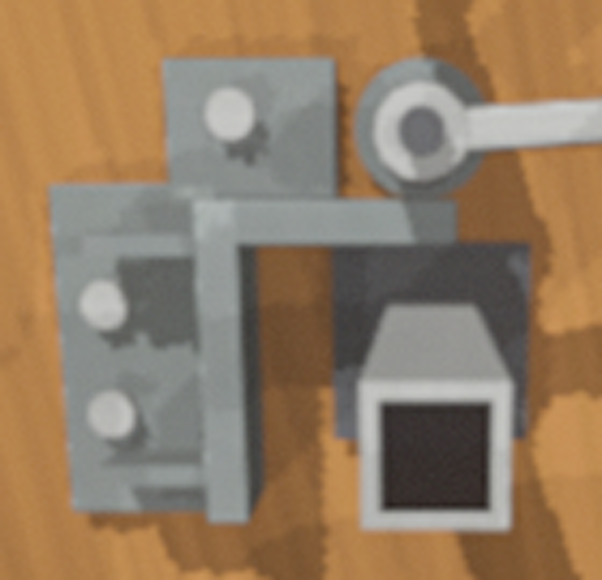

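Call:
send_rows:
  rows: [-0.45,-1.7,0,0,0,0,-0.9,-3.4,0,0,0,0,-0.9,-3.4,-2,0,0,0,-0.9,-3.4,-2,0,0,0]

```text
clock: 26.5
position: [579.9, -198.1, 207.0]
eef_rot: [-0.307, -3.121, -0.001]
wrist_force: [-1.3, 1.0, -1.1]
width: 59.7
```

```bash
python3 -c "
from h import *
P=NEST-22.6*xn-0.4*yn
print(rows_to([P[0],P[1],119],toolR([0,0,-1],yn)))"
```

```text
[ 2.000e-01 -1.000e-02 -8.804e+00 -1.000e-03 -5.000e-03 -7.000e-03]
```

Call:
send_rows:
  rows: [0.15,0,-3,0,0,0,0.15,0,-6,0,0,0,0.15,0,-8.7,0,0,0,0.15,0,-8.7,0,0,0]

```text
clock: 26.83
position: [579.6, -197.0, 117.7]
eef_rot: [-0.306, -3.116, -0.001]
wrist_force: [-0.9, 0.1, -1.2]
width: 60.0
```

Call:
send_rows:
  rows: [0,0,0,0,0,0,0,0,0,0,0,0,0,0,0,0,0,0,0,0,0,0,0,0,0,0,0,0,0,0,0,0,0,0,0,0,0,0,0,0,0,0]
  fingers: 1.5
  grip_force: 60

```text
clock: 27.42
position: [583.6, -198.0, 123.9]
eef_rot: [-0.31, -3.126, 0.001]
wrist_force: [-2.6, 1.1, 4.6]
width: 24.6
```

```bash
python3 rel.py
```

```text
rel nest -20.962012270643747 0.16969468412022576 z 123.87646626147098 F xn,yn,z -2.800118779009222 0.580083383565908 4.576746481663557 T 0.29374106358086477 0.41163019164978 tool y heading -101.31098745422854 [-2.52900027e-04 -5.02070453e-04 -9.99999842e-01] 24.62280645105691 27.4167
```

Call:
send_rows:
  rows: [0.45,-0.09,0,0,0,0,0.9,-0.18,0,0,0,0,1.35,-0.28,0,0,0,0,1.7,-0.35,0,0,0,0,1.9,-0.39,0,0,0,0,1.9,-0.39,0,0,0,0,1.9,-0.39,0,0,0,0]

```text
clock: 28.0
position: [600.7, -201.8, 124.0]
eef_rot: [-0.309, -3.122, 0.001]
wrist_force: [-6.1, 2.9, 11.2]
width: 24.9
```

```bash
python3 rel.py; python3 chk.py 24;  python3 - <<'E'
import cv2
i=cv2.imread("pics/w24.png"); cv2.imwrite("pics/w24c.png",cv2.resize(i[100:290,200:430],None,fx=3.1,fy=3.1,interpolation=cv2.INTER_CUBIC))
E
```

```text
rel nest -3.416964835389492 -0.0385660237054854 z 124.04785480303421 F xn,yn,z -6.531990478624356 1.6561846501678372 11.217312768392825 T 0.8670535108179963 3.2797712018386713 tool y heading -101.30715574838062 [-4.20044052e-03 -2.67140908e-04 -9.99991142e-01] 24.948023562193303 28.0
[ 600.74507104 -201.75070214  124.0478548 ] [-3.09083534e-01 -3.12217703e+00  1.06617882e-03] [-6.06555404  2.93579656 11.21731277] [1.50883373 3.03843738 0.0172809 ] 24.948023562193303
```

View pics/w24c.png

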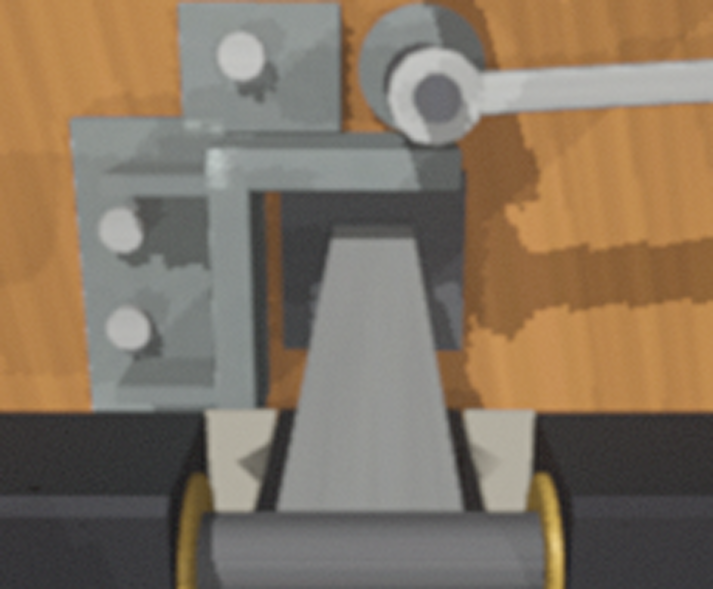

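Call:
send_rows:
  rows: [0.1,-0.02,0.1,0,0,0,0.25,-0.05,0.15,0,0,0,0.4,-0.08,0.15,0,0,0,0.5,-0.1,0.15,0,0,0,0.5,-0.1,0.15,0,0,0]

```text
clock: 28.52
position: [606.0, -202.6, 124.1]
eef_rot: [-0.309, -3.122, 0.0]
wrist_force: [-4.4, 2.4, 2.7]
width: 25.0
```

```bash
python3 rel.py; python3 chk.py 25;  python3 - <<'E'
import cv2
i=cv2.imread("pics/w25.png"); cv2.imwrite("pics/w25c.png",cv2.resize(i[100:290,200:430],None,fx=3.1,fy=3.1,interpolation=cv2.INTER_CUBIC))
E
```

```text
rel nest 1.8955465852153186 0.1873574600383046 z 124.07529257330607 F xn,yn,z -4.826886792925325 1.4605741790574327 2.6990315902240476 T 0.655914456809942 2.4891152161359766 tool y heading -101.32187025868615 [-4.67006909e-03  1.83941085e-04 -9.99989078e-01] 24.978565684153974 28.5167
[ 605.99450397 -202.59762184  124.07529257] [-3.09433187e-01 -3.12162829e+00  4.35441711e-04] [-4.43460962  2.40132268  2.69903159] [1.14302368 2.30638574 0.09319417] 24.978565684153974
```

View pics/w25c.png

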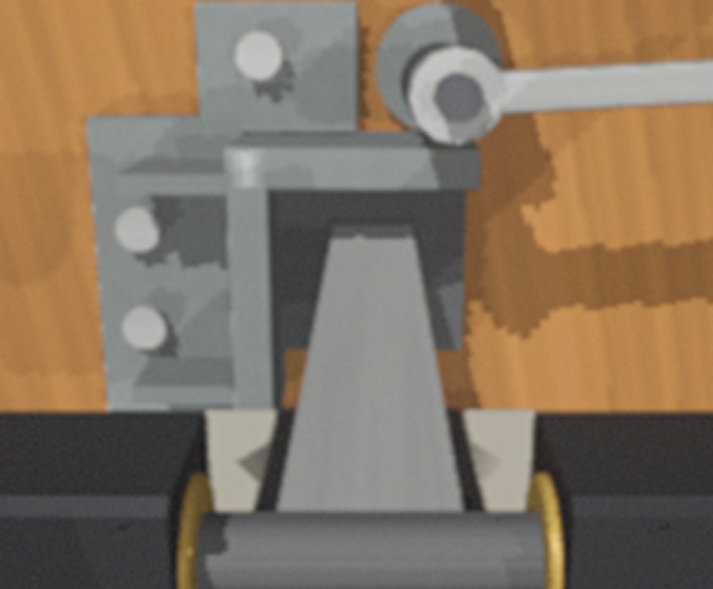

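Call:
send_rows:
  rows: [0.1,-0.02,0,0,0,0,0.2,-0.04,0,0,0,0,0.2,-0.04,0,0,0,0,0.2,-0.04,0,0,0,0]

```text
clock: 28.95
position: [606.5, -202.9, 124.2]
eef_rot: [-0.309, -3.119, 0.001]
wrist_force: [-7.8, 3.5, 6.5]
width: 24.8
```

```bash
python3 rel.py
```

```text
rel nest 2.4966423910670454 -0.03510662601282713 z 124.16854403497189 F xn,yn,z -8.374356057751623 1.8562883998060538 6.500306460342608 T 0.9150579809524375 4.29564867340507 tool y heading -101.32688064071742 [-7.00528899e-03  3.19606608e-04 -9.99975412e-01] 24.77302361379333 28.95
```

Call:
send_rows:
  rows: [-0.02,-0.1,0,0,0,0,-0.03,-0.15,0,0,0,0,-0.03,-0.15,0,0,0,0]

```text
clock: 29.2
position: [606.4, -203.7, 124.2]
eef_rot: [-0.309, -3.12, -0.001]
wrist_force: [-7.7, 6.7, 7.2]
width: 24.7
```

```bash
python3 rel.py
```

```text
rel nest 2.553021888210352 -0.8500055475360672 z 124.20964230123695 F xn,yn,z -8.860967033114878 5.061509975348802 7.199017810617271 T 2.229519700902552 4.520792524154659 tool y heading -101.32900896908423 [-0.00644646  0.00130225 -0.99997837] 24.67053353726509 29.2
```

Call:
send_rows:
  rows: [-0.08,0.06,0,0,0,0,-0.08,0.06,0,0,0,0,-0.08,0.06,0,0,0,0,-0.08,0.06,0,0,0,0,-0.08,0.06,0,0,0,0,-0.08,0.06,0,0,0,0,-0.08,0.06,0,0,0,0]
  fingers: 6.5

```text
clock: 29.78
position: [608.3, -204.2, 124.5]
eef_rot: [-0.31, -3.125, 0.001]
wrist_force: [-0.6, 1.2, 0.2]
width: 63.2
```

Call:
send_rows:
  rows: [0,0,2.5,0,0,0,0,0,5.5,0,0,0,0,0,9,0,0,0,0.3,1.5,10.5,0,0,0,0.7,3.4,11,0,0,0,0.7,3.4,11,0,0,0,0.7,3.4,11,0,0,0]

```text
clock: 30.37
position: [615.4, -169.4, 234.9]
eef_rot: [-0.308, -3.126, 0.0]
wrist_force: [-1.1, -0.1, -0.9]
width: 64.7
```

```bash
python3 rel.py; python3 chk.py 26;  python3 - <<'E'
from h import *
i=cv2.imread("pics/w26.png"); cv2.imwrite("pics/w26c.png",cv2.resize(i[50:210,210:370],None,fx=3.7,fy=3.7,interpolation=cv2.INTER_CUBIC))
E
```

```text
rel nest 4.464802049901602 34.590322144280684 z 234.93196795520183 F xn,yn,z -1.0412980738841304 -0.2980713439323626 -0.8871069834799534 T 0.0908408930476004 -0.03394743662036201 tool y heading -101.24802065191362 [-5.07552158e-04 -9.92554664e-05 -9.99999866e-01] 64.7381263064017 30.3667
[ 615.42895965 -169.41394967  234.93196796] [-3.07827449e-01 -3.12597733e+00  2.33254428e-04] [-1.07996539 -0.08260126 -0.88710698] [ 0.08215941 -0.05152017 -0.00082012] 64.7381263064017
```

View pics/w26.png

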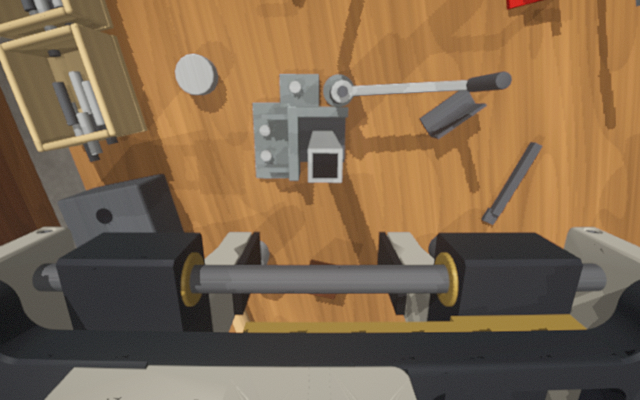

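View pics/w26c.png

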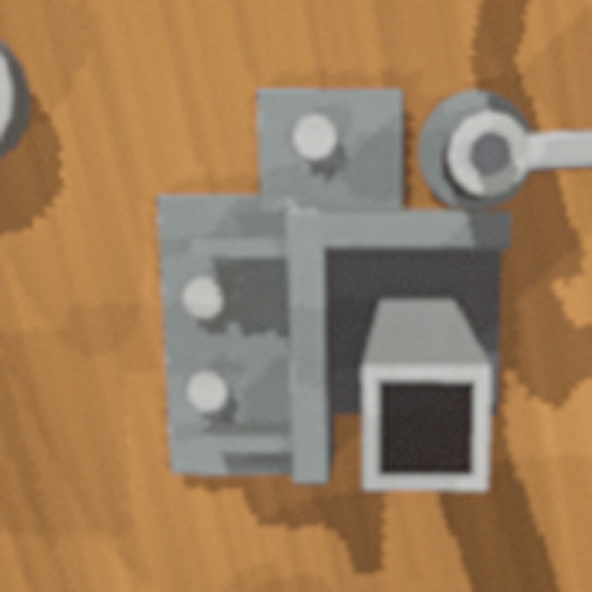

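View pics/s26.png

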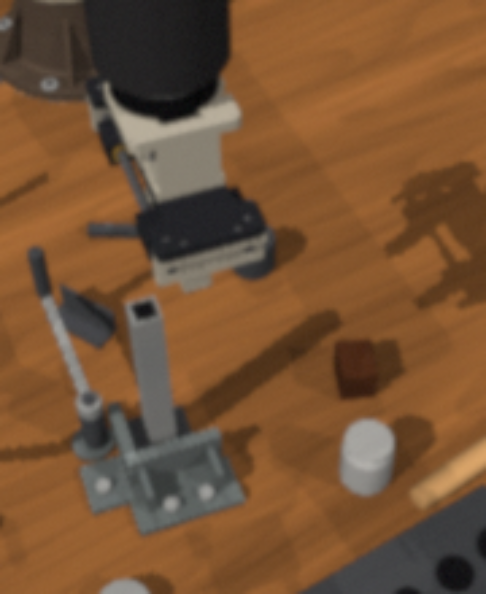

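Run:
```python
from h import *
np.set_printoptions(precision=1,suppress=True)
w=np.load("w26.npy"); c=cam("wrist",dict(position=w[:3],eef_rot=w[3:]))
q=lambda u,v,z:(onz(c,210+u/3.7-.37,50+v/3.7-.37,z)-NEST)
for n,u,v,z in [("tipTL",362,365,200),("tipBR",490,491,200),("plateRtop",500,250,8),("plateRbot",495,412,8),("plateLbot",331,412,8),("fence far end top front",329,483,45),("fence inner corner top",324,247,45),("side end top",508,247,45),("hinge",491,152,72)]:
    X=q(u,v,z); print(n,X@xn,X@yn)
print("pin top",onz(c,505,80,130), "arm")
print(NEST-20*xn-58*yn)
```

```text
tipTL 12.892675008243755 -12.39636065651691
tipBR -12.901428861328197 12.805354567318401
plateRtop -29.27530649186637 -28.672779144631598
plateRbot -29.14219386293351 29.052698752031507
plateLbot 30.97423930442747 29.479816400686058
fence far end top front 29.607814284290455 47.542673436979946
fence inner corner top 30.404026220814462 -30.32300590128207
side end top -28.787069603625667 -30.759245740660806
hinge -20.580996923022518 -58.529345476504396
pin top [ 429.9 -235.1  130. ] arm
[ 572.8 -255.2    0. ]
```

```bash
cat >> h.py <<'E'
RP=(Ro.from_rotvec([0,0,-0.42])*Ro.from_matrix(toolR([0,0,-1],yn))).as_matrix()
H=np.array([573.0,-255.0,0])
E
python3 -c "
from h import *
print(rows_to([470,-234,200],RP)); print(rows_to([431.5,-234.3,150],RP)); print(r.observe()['joint_pos'])"
```

```text
[-1.447e+01 -6.376e+00 -3.387e+00 -0.000e+00 -3.000e-03 -4.250e-01]
[-1.832e+01 -6.406e+00 -8.387e+00 -0.000e+00 -3.000e-03 -4.250e-01]
[ 3.53580613e-02  2.78053167e-01 -1.20570100e-02  1.61596655e-04
 -1.28328297e+00 -2.32812949e-01]
```

Call:
send_rows:
  rows: [-3.5,-0.8,0,0,0,-0.1,-7,-1.6,0,0,0,-0.2,-10.5,-3.5,0,0,0,-0.3,-13,-5.5,-1,0,0,-0.4,-15.5,-6.4,-3,0,0,-0.42,-18.3,-6.4,-5,0,0,-0.42,-18.3,-6.4,-6,0,0,-0.42,-18.3,-6.4,-6,0,0,-0.42]

```text
clock: 31.13
position: [429.0, -234.4, 172.2]
eef_rot: [-0.956, -2.987, 0.0]
wrist_force: [-0.7, 0.1, 0.1]
width: 64.8
```

```bash
python3 chk.py 27; python3 -c "
from h import *
print(rows_to([431.5,-234.3,60],RP))"
```

```text
[ 428.97258858 -234.38133415  172.21908622] [-9.55953519e-01 -2.98668581e+00  4.77705019e-04] [-0.71825004  0.14707481  0.13283822] [ 0.05594593 -0.15008124 -0.01377507] 64.83597584823885
[-8.7000e-02  3.4000e-02 -1.1469e+01  0.0000e+00 -2.0000e-03 -5.0000e-03]
```

View pics/w27.png

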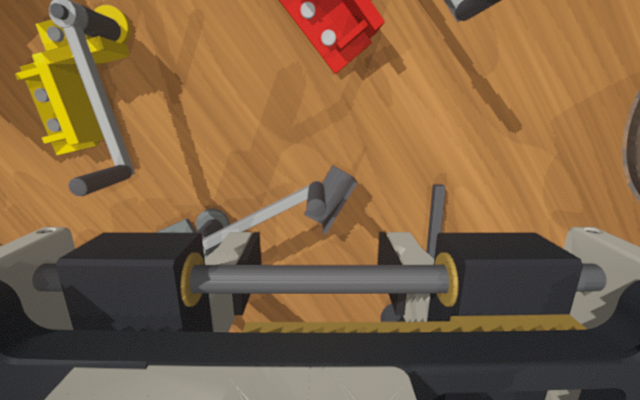

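Run:
```python
from h import *
np.set_printoptions(precision=1,suppress=True)
w=np.load("w27.npy"); c=cam("wrist",dict(position=w[:3],eef_rot=w[3:]))
i=cv2.imread("pics/w27.png"); cv2.imwrite("pics/w27c.png",cv2.resize(i[150:240,270:370],None,fx=6,fy=6,interpolation=cv2.INTER_CUBIC))
for z in (130,70): print(proj(c,[431.5,-234.3,z]))
```

```text
[[316.3 208.8]]
[[316.4 189.5]]
```

View pics/w27c.png

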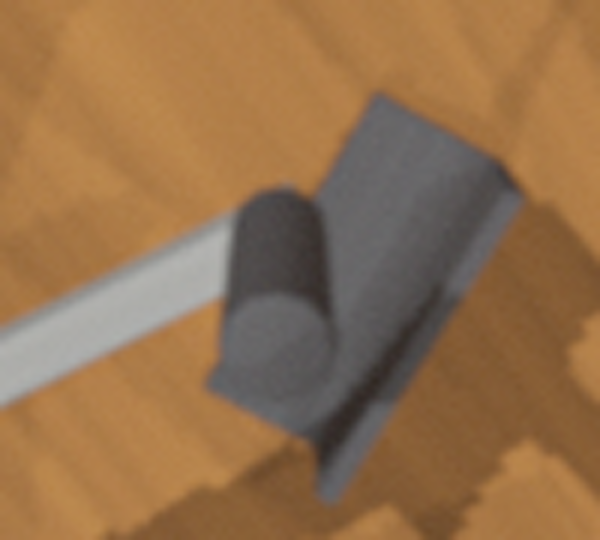

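Call:
send_rows:
  rows: [-0.07,0,-3,0,0,0,-0.07,0,-6,0,0,0,-0.07,0,-9,0,0,0,-0.07,0,-11.4,0,0,0,-0.07,0,-11.4,0,0,0]
  fingers: 4.5

```text
clock: 31.65
position: [429.7, -233.5, 56.8]
eef_rot: [-0.953, -2.985, 0.001]
wrist_force: [-0.8, 0.4, -1.1]
width: 45.5
```

Call:
send_rows:
  rows: [0,0,0,0,0,0,0,0,0,0,0,0,0,0,0,0,0,0,0,0,0,0,0,0,0,0,0,0,0,0,0,0,0,0,0,0]
  fingers: 1.0
  grip_force: 10

```text
clock: 32.15
position: [432.0, -234.3, 61.7]
eef_rot: [0.954, 2.993, -0.0]
wrist_force: [-0.7, 0.8, 5.2]
width: 15.6
```

```bash
cat > swing.py <<'E'
from h import *
import sys
o=r.observe(); P=o['position']; print(P,o['width'],o['wrist_force'],o['clock'])
v=P-H; v[2]=0; a=np.arctan2(v[1],v[0]); rr=np.linalg.norm(v[:2]); th=a-np.arctan2(yn[1],yn[0]); print('open angle',th,'radius',rr)
N=int(sys.argv[1]); K=min(10,int(sys.argv[2])); end=float(sys.argv[3]); out=[]
for k in range(1,K+1):
    f=k/N; an=a-(th-end)*f; R_=rr+(143-rr)*f
    p=H[:2]+R_*np.array([np.cos(an),np.sin(an)]); out+=[round(float(x),2) for x in (p-P[:2])/10]+[0,0,0,0]
print(out)
E
python3 swing.py 26 10 0
```

```text
[ 431.96498283 -234.28179267   61.6909705 ] 15.570280795814634 [-0.73357065  0.80725452  5.2035416 ] 32.15
open angle 1.627396593870246 radius 142.5486589988104
[0.16, 0.88, 0, 0, 0, 0, 0.37, 1.75, 0, 0, 0, 0, 0.63, 2.6, 0, 0, 0, 0, 0.95, 3.43, 0, 0, 0, 0, 1.32, 4.25, 0, 0, 0, 0, 1.73, 5.03, 0, 0, 0, 0, 2.2, 5.79, 0, 0, 0, 0, 2.72, 6.52, 0, 0, 0, 0, 3.27, 7.22, 0, 0, 0, 0, 3.88, 7.88, 0, 0, 0, 0]
```

Pin gripped (15.6 mm wide, radius 142.5 mm as expected). Swinging it shut.

Call:
send_rows:
  rows: [0.16,0.88,0,0,0,0,0.37,1.75,0,0,0,0,0.63,2.6,0,0,0,0,0.95,3.43,0,0,0,0,1.32,4.25,0,0,0,0,1.73,5.03,0,0,0,0,2.2,5.79,0,0,0,0,2.72,6.52,0,0,0,0,3.27,7.22,0,0,0,0,3.88,7.88,0,0,0,0]

```text
clock: 32.98
position: [470.2, -154.5, 60.9]
eef_rot: [-0.954, -2.991, 0.0]
wrist_force: [-3.3, 1.1, 8.3]
width: 15.6
```

```bash
python3 swing.py 16 10 0
```

```text
[ 470.24904969 -154.4984232    60.86589854] 15.609809378012905 [-3.34515891  1.14188498  8.30578838] 32.9833
open angle 0.9989227955873221 radius 143.7300411475196
[0.65, 0.62, 0, 0, 0, 0, 1.34, 1.19, 0, 0, 0, 0, 2.06, 1.73, 0, 0, 0, 0, 2.81, 2.21, 0, 0, 0, 0, 3.59, 2.65, 0, 0, 0, 0, 4.4, 3.04, 0, 0, 0, 0, 5.23, 3.37, 0, 0, 0, 0, 6.08, 3.66, 0, 0, 0, 0, 6.94, 3.89, 0, 0, 0, 0, 7.82, 4.07, 0, 0, 0, 0]
```

Call:
send_rows:
  rows: [0.65,0.62,0.1,0,0,0,1.34,1.19,0.2,0,0,0,2.06,1.73,0.2,0,0,0,2.81,2.21,0.2,0,0,0,3.59,2.65,0.2,0,0,0,4.4,3.04,0.2,0,0,0,5.23,3.37,0.2,0,0,0,6.08,3.66,0.2,0,0,0,6.94,3.89,0.2,0,0,0,7.82,4.07,0.2,0,0,0]

```text
clock: 33.82
position: [547.1, -110.3, 61.3]
eef_rot: [-0.955, -2.987, -0.006]
wrist_force: [-8.3, 24.1, 2.1]
width: 20.6
```

```bash
python3 swing.py 6 6 0.0; python3 chk.py 28
```

```text
[ 547.07523674 -110.32244478   61.31490885] 20.6181620754017 [-8.26873836 24.13987382  2.14012693] 33.8167
open angle 0.3797663885824547 radius 146.9819319987443
[0.93, 0.07, 0, 0, 0, 0, 1.85, 0.08, 0, 0, 0, 0, 2.77, 0.03, 0, 0, 0, 0, 3.69, -0.08, 0, 0, 0, 0, 4.59, -0.24, 0, 0, 0, 0, 5.47, -0.46, 0, 0, 0, 0]
[ 547.07523674 -110.32244478   61.31490885] [-0.95457332 -2.98663465 -0.00561032] [-8.26873836 24.13987382  2.14012693] [ 8.81901521  2.56251572 -0.43638169] 20.6181620754017
```

View pics/s28.png

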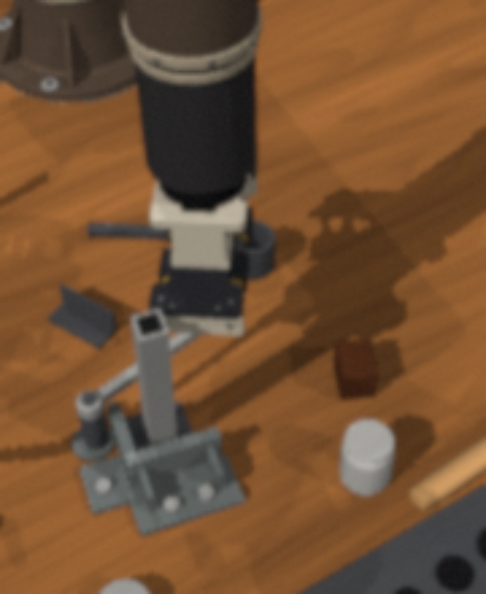

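View pics/w28.png

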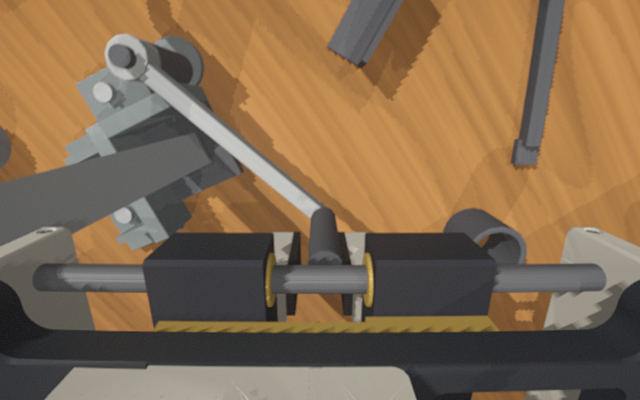

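Call:
send_rows:
  rows: [0.05,-0.25,0,0,0,0,0.1,-0.5,0,0,0,0,0.1,-0.5,0,0,0,0]

```text
clock: 34.17
position: [549.1, -115.8, 61.4]
eef_rot: [-0.954, -2.989, -0.006]
wrist_force: [-4.1, 20.3, -1.5]
width: 15.6
```

```bash
python3 swing.py 6 6 0.0; python3 chk.py 29
```

```text
[ 549.06192485 -115.77041923   61.42043016] 15.61621008957851 [-4.05003314 20.28666018 -1.48103083] 34.1667
open angle 0.37272586521103124 radius 141.27245875441542
[0.87, 0.15, 0, 0, 0, 0, 1.74, 0.25, 0, 0, 0, 0, 2.62, 0.29, 0, 0, 0, 0, 3.51, 0.28, 0, 0, 0, 0, 4.39, 0.21, 0, 0, 0, 0, 5.27, 0.08, 0, 0, 0, 0]
[ 549.06192485 -115.77041923   61.42043016] [-0.95390502 -2.98887776 -0.00584349] [-4.05003314 20.28666018 -1.48103083] [ 7.25793871  1.25150725 -0.02120209] 15.61621008957851
```

View pics/w29.png

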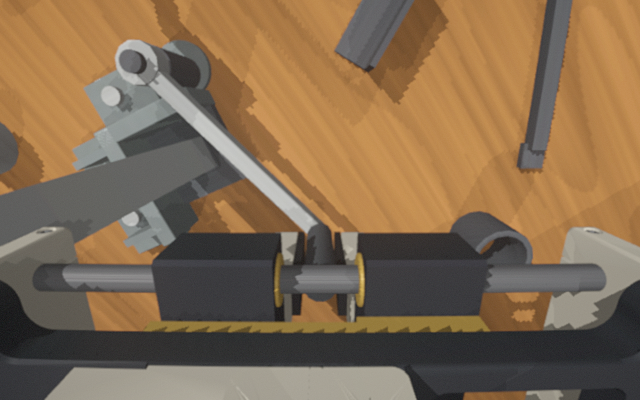

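```bash
python3 swing.py 6 6 0.85
```

```text
[ 549.03992467 -115.75552839   61.42341841] 15.728435100242736 [-4.36249201 19.81859525 -1.84205343] 34.2667
open angle 0.37286146391340624 radius 141.29086341034602
[-1.11, -0.21, 0, 0, 0, 0, -2.19, -0.5, 0, 0, 0, 0, -3.26, -0.88, 0, 0, 0, 0, -4.29, -1.35, 0, 0, 0, 0, -5.28, -1.89, 0, 0, 0, 0, -6.23, -2.52, 0, 0, 0, 0]
```

Call:
send_rows:
  rows: [-1.11,-0.21,0,0,0,0,-2.19,-0.5,0,0,0,0,-3.26,-0.88,0,0,0,0,-4.29,-1.35,0,0,0,0,-5.28,-1.89,0,0,0,0,-6.23,-2.52,0,0,0,0,-6.23,-2.52,0,0,0,0]

```text
clock: 34.85
position: [484.7, -144.6, 61.5]
eef_rot: [-0.955, -2.988, 0.0]
wrist_force: [-4.4, 5.1, -7.2]
width: 16.0
```

```bash
python3 swing.py 6 6 0.85; python3 chk.py 30
python3 - <<'E'
from h import *
f=grab_frame("top"); cv2.imwrite("pics/t30.png",cv2.resize(f[130:250,310:430,::-1],None,fx=4.5,fy=4.5,interpolation=cv2.INTER_CUBIC))
f=grab_frame("scene"); cv2.imwrite("pics/s30z.png",cv2.resize(f[200:300,230:330,::-1],None,fx=5.5,fy=5.5,interpolation=cv2.INTER_CUBIC))
E
```

```text
[ 484.71046628 -144.63188276   61.54668312] 16.016952021706313 [-4.35965713  5.05794175 -7.17407518] 34.85
open angle 0.8771717317134096 radius 141.33705483409776
[0.03, 0.06, 0, 0, 0, 0, 0.07, 0.12, 0, 0, 0, 0, 0.1, 0.18, 0, 0, 0, 0, 0.13, 0.25, 0, 0, 0, 0, 0.17, 0.31, 0, 0, 0, 0, 0.2, 0.37, 0, 0, 0, 0]
[ 484.71046628 -144.63188276   61.54668312] [-9.54519324e-01 -2.98824231e+00  2.52094827e-04] [-4.35965713  5.05794175 -7.17407518] [1.9798258  1.34291896 0.09841591] 16.016952021706313
```

View pics/t30.png

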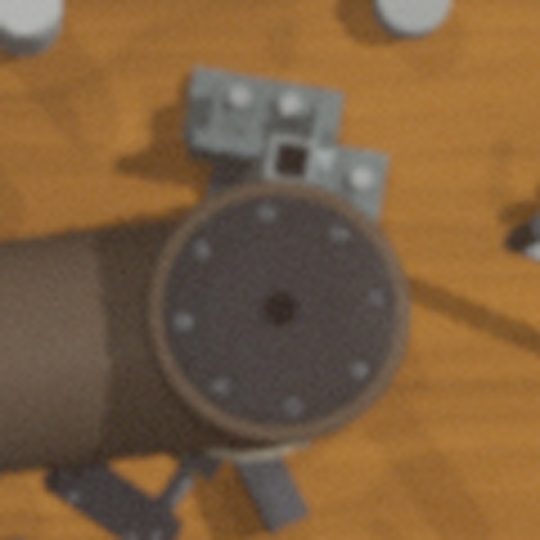

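View pics/s30z.png

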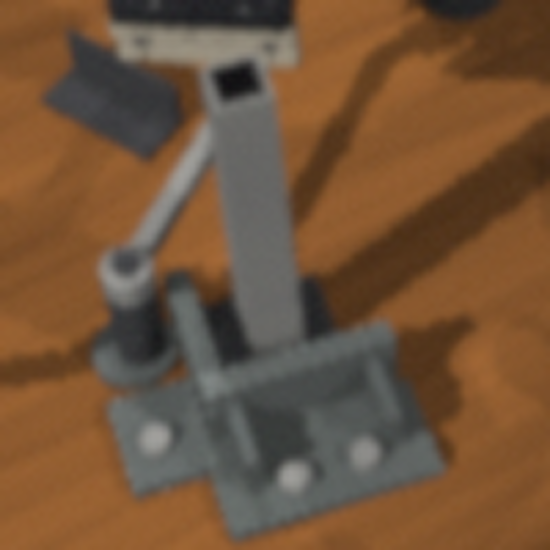

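View pics/w30.png

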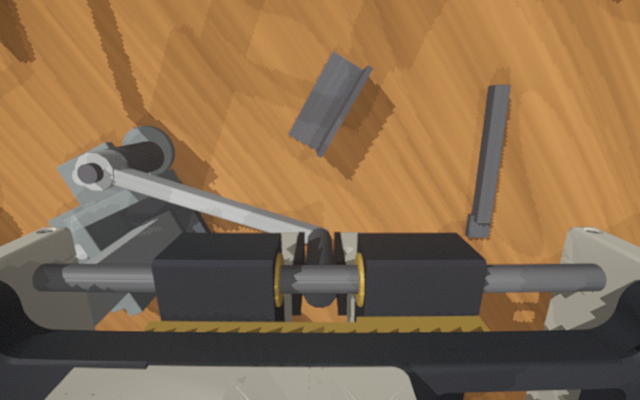

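Run:
```python
from h import *
np.set_printoptions(precision=1,suppress=True)
T=cam("top");S=cam("scene")
for c,p in ((T,(310+292/4.5-.4,130+160/4.5-.4)),(S,(230+238/5.5-.4,200+78/5.5-.4))):
    X=onz(c,*p,200)-NEST; print(X@xn,X@yn)
# references: fixture hinge same views
for c,p in ((S,(230+127/5.5-.4,200+262/5.5-.4)),):
    X=onz(c,*p,75)-NEST; print("hinge",X@xn,X@yn)
# scene: plate visible corner / expected
print("expected px in s30z of plate corner -x+y z8",(proj(S,NEST-30*xn+30*yn+[0,0,8])-[230,200])*5.5,"tip",(proj(S,NEST+[0,0,200])-[230,200])*5.5, "plate -x-y",(proj(S,NEST-30*xn-30*yn+[0,0,8])-[230,200])*5.5)
```

```text
-0.008061514408648265 0.20992326094287442
-2.067777057224208 2.3511572192282446
hinge -19.177861153737155 -55.375247039528716
expected px in s30z of plate corner -x+y z8 [[308.8 271.1]] tip [[231.7  81.1]] plate -x-y [[188.2 307.5]]
```

Call:
send_rows:
  rows: [0,0,0,0,0,0,0,0,0,0,0,0,0,0,0,0,0,0,0,0,0.7,0,0,0.1,0,0,1.4,0,0,0.2,0,0,1.4,0,0,0.31,0,0,1.4,0,0,0.42,0,0,1.4,0,0,0.42,0,0,1.4,0,0,0.42]
  fingers: 3.5

```text
clock: 35.8
position: [487.9, -144.9, 76.9]
eef_rot: [-0.315, -3.125, 0.001]
wrist_force: [0.2, -0.3, -0.5]
width: 35.0
```

```bash
python3 swing.py 6 1 0.85; python3 chk.py 31
```

```text
[ 487.88378269 -144.85699523   76.92980732] 35.017679192407364 [ 0.1595546  -0.29243925 -0.50227713] 35.8
open angle 0.8603792779820223 radius 139.19860613001265
[-0.02, 0.06, 0, 0, 0, 0]
[ 487.88378269 -144.85699523   76.92980732] [-3.14944370e-01 -3.12546270e+00  7.64955822e-04] [ 0.1595546  -0.29243925 -0.50227713] [ 0.0992707  -0.07817557 -0.02614626] 35.017679192407364
```

View pics/w31.png

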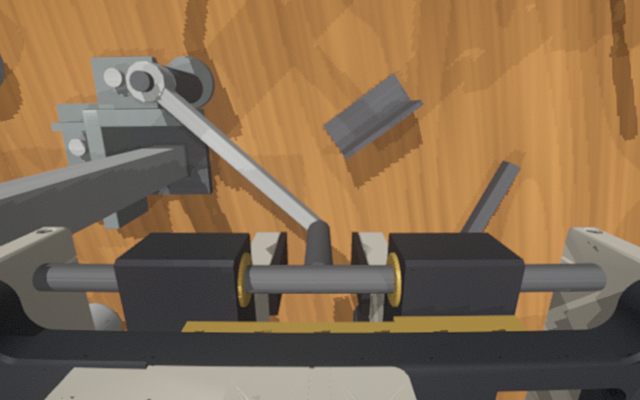

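Call:
send_rows:
  rows: [-0.2,0.28,0,0,0,0,-0.2,0.28,0,0,0,0,-0.2,0.28,0,0,0,0,-0.2,0.28,0,0,0,0,-0.2,0.28,0,0,0,0]
  fingers: 1.0
  grip_force: 8

```text
clock: 36.32
position: [485.9, -142.2, 76.8]
eef_rot: [-0.31, -3.126, 0.001]
wrist_force: [2.7, -1.1, -0.7]
width: 15.8
```

```bash
python3 swing.py 15 8 0
```

```text
[ 485.87368208 -142.16754795   76.82818643] 15.786936228212916 [ 2.68050535 -1.08492675 -0.68851632] 36.3167
open angle 0.8600004621003063 radius 142.55580489362515
[0.66, 0.48, 0, 0, 0, 0, 1.35, 0.93, 0, 0, 0, 0, 2.06, 1.33, 0, 0, 0, 0, 2.79, 1.7, 0, 0, 0, 0, 3.54, 2.02, 0, 0, 0, 0, 4.31, 2.29, 0, 0, 0, 0, 5.09, 2.53, 0, 0, 0, 0, 5.89, 2.71, 0, 0, 0, 0]
```

Call:
send_rows:
  rows: [0.66,0.48,0,0,0,0,1.35,0.93,0,0,0,0,2.06,1.33,0,0,0,0,2.79,1.7,0,0,0,0,3.54,2.02,0,0,0,0,4.31,2.29,0,0,0,0]

```text
clock: 36.82
position: [528.8, -118.3, 76.4]
eef_rot: [-0.309, -3.124, 0.0]
wrist_force: [-1.9, 2.7, 4.3]
width: 15.7
```

```bash
python3 swing.py 10 9 0;python3 chk.py 32
```

```text
[ 528.80391162 -118.25059368   76.41497401] 15.744918890260092 [-1.92594262  2.71466857  4.29620951] 36.8167
open angle 0.5150524554057778 radius 143.71393236570142
[0.71, 0.2, 0, 0, 0, 0, 1.43, 0.37, 0, 0, 0, 0, 2.16, 0.5, 0, 0, 0, 0, 2.89, 0.59, 0, 0, 0, 0, 3.63, 0.64, 0, 0, 0, 0, 4.37, 0.65, 0, 0, 0, 0, 5.11, 0.63, 0, 0, 0, 0, 5.84, 0.57, 0, 0, 0, 0, 6.57, 0.47, 0, 0, 0, 0]
[ 528.80391162 -118.25059368   76.41497401] [-3.09369916e-01 -3.12433253e+00  3.24930347e-05] [-1.92594262  2.71466857  4.29620951] [ 0.79128016  0.5946435  -0.11846836] 15.744918890260092
```

View pics/s32.png

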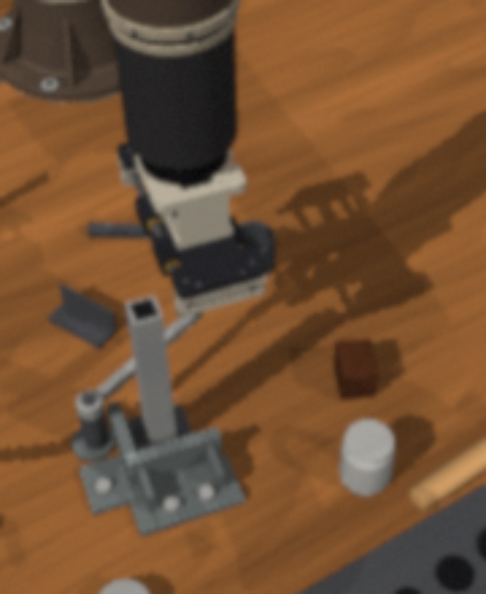

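Call:
send_rows:
  rows: [0.71,0.17,0,0,0,0,1.43,0.33,0,0,0,0,2.16,0.45,0,0,0,0,2.89,0.54,0,0,0,0,3.63,0.58,0,0,0,0,4.37,0.58,0,0,0,0]

```text
clock: 37.42
position: [572.6, -113.3, 76.3]
eef_rot: [-0.31, -3.125, 0.001]
wrist_force: [-1.3, 1.9, 1.4]
width: 15.5
```

```bash
python3 swing.py 5 5 0;python3 chk.py 33
```

```text
[ 572.5729113  -113.31119587   76.31670669] 15.53764005377833 [-1.26115908  1.89055384  1.41565933] 37.4167
open angle 0.20547245686151983 radius 141.6894478062473
[0.58, 0.02, 0, 0, 0, 0, 1.17, 0.01, 0, 0, 0, 0, 1.75, -0.02, 0, 0, 0, 0, 2.34, -0.08, 0, 0, 0, 0, 2.92, -0.16, 0, 0, 0, 0]
[ 572.5729113  -113.31119587   76.31670669] [-3.09712360e-01 -3.12456169e+00  7.69489418e-04] [-1.26115908  1.89055384  1.41565933] [ 0.67340214  0.29695054 -0.05526646] 15.53764005377833
```

View pics/w33.png

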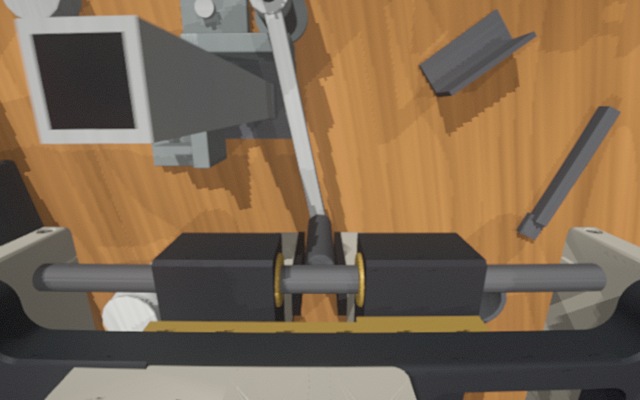

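Call:
send_rows:
  rows: [0.58,0.02,0,0,0,0,1.17,0.01,0,0,0,0,1.75,-0.02,0,0,0,0,2.34,-0.08,0,0,0,0,2.34,-0.08,0,0,0,0]

```text
clock: 37.93
position: [596.5, -114.3, 76.3]
eef_rot: [-0.31, -3.125, 0.001]
wrist_force: [0.8, 1.0, 0.6]
width: 15.9
```

```bash
python3 swing.py 4 4 0
```

```text
[ 596.48611385 -114.32810802   76.28058705] 15.905527281818994 [0.773597   1.03724734 0.58088322] 37.9333
open angle 0.03702734152414444 radius 142.61899851169215
[0.13, -0.01, 0, 0, 0, 0, 0.26, -0.03, 0, 0, 0, 0, 0.4, -0.04, 0, 0, 0, 0, 0.53, -0.06, 0, 0, 0, 0]
```

Now creep past zero until the stop answers.

Call:
send_rows:
  rows: [0.2,-0.02,0,0,0,0,0.4,-0.05,0,0,0,0,0.6,-0.1,0,0,0,0,0.8,-0.15,0,0,0,0,0.8,-0.15,0,0,0,0]

```text
clock: 38.35
position: [601.5, -115.2, 76.2]
eef_rot: [-0.31, -3.121, 0.0]
wrist_force: [-5.9, 4.8, 2.2]
width: 15.9
```

```bash
python3 swing.py 4 1 0; python3 chk.py 34
```

```text
[ 601.51480331 -115.16699188   76.22089882] 15.945906114173711 [-5.9210515   4.76514379  2.23123218] 38.35
open angle 0.001295873184206986 radius 142.7107710284334
[0.01, 0.01, 0, 0, 0, 0]
[ 601.51480331 -115.16699188   76.22089882] [-3.09886098e-01 -3.12119601e+00  8.28885947e-05] [-5.9210515   4.76514379  2.23123218] [ 1.82355748  2.26174611 -0.02669816] 15.945906114173711
```

View pics/w34.png

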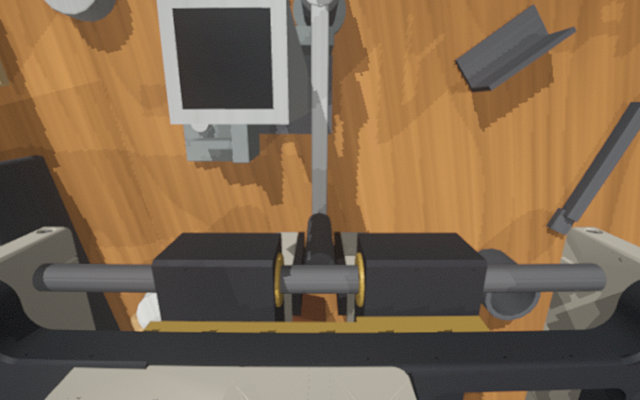

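Call:
send_rows:
  rows: [0,0,0,0,0,0,0,0,0,0,0,0,-0.1,0.05,0,0,0,0,-0.2,0.1,0,0,0,0,-0.2,0.1,0,0,0,0,-0.2,0.1,0,0,0,0]
  fingers: 4.0

```text
clock: 38.95
position: [601.4, -114.7, 76.6]
eef_rot: [-0.31, -3.125, 0.001]
wrist_force: [0.3, -0.7, 0.5]
width: 39.4
```

Call:
send_rows:
  rows: [0,0,2,0,0,0,0,0,5,0,0,0,0,0,8.5,0,0,0,0,0,12,0,0,0,0,1,15,0,0,0,0,3,18,0,0,0,0,5,18,0,0,0,0,5,18,0,0,0]

```text
clock: 39.62
position: [602.6, -62.2, 259.2]
eef_rot: [0.307, 3.123, 0.002]
wrist_force: [-0.3, -0.1, -1.0]
width: 40.1
```

```bash
python3 chk.py 35
python3 - <<'E'
from h import *
f=grab_frame("top"); cv2.imwrite("pics/t35.png",cv2.resize(f[110:250,280:430,::-1],None,fx=4,fy=4,interpolation=cv2.INTER_CUBIC))
E
```

```text
[602.63053578 -62.23582475 259.2081725 ] [3.07381334e-01 3.12305076e+00 2.14684002e-03] [-0.26643722 -0.13090325 -1.02863638] [ 0.03969513 -0.04314262  0.02959306] 40.12676295523266
```

View pics/w35.png

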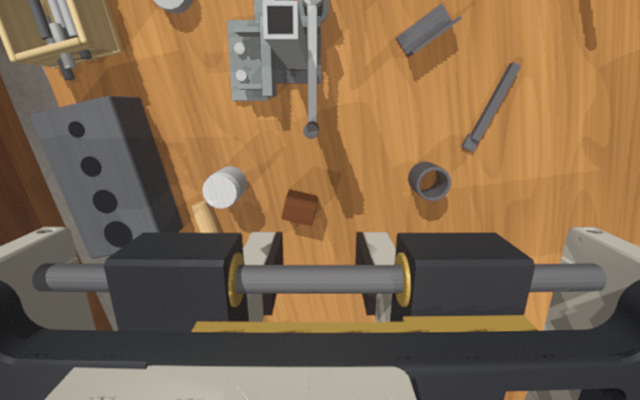

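View pics/s35.png

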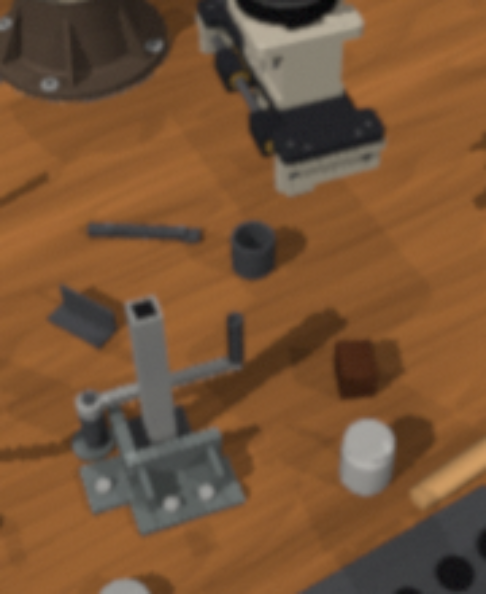

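Run:
```python
from h import *
np.set_printoptions(precision=1,suppress=True)
w=np.load("w35.npy"); c=cam("wrist",dict(position=w[:3],eef_rot=w[3:]))
i=cv2.imread("pics/w35.png"); cv2.imwrite("pics/w35c.png",cv2.resize(i[0:145,220:340],None,fx=4.1,fy=4.1,interpolation=cv2.INTER_CUBIC))
for n,u,v,z in [("tip",280,19.5,200),("pin",312,129,130),("plate -x+y",304,83,8)]:
    X=onz(c,u,v,z)-NEST; print(n,X@xn,X@yn)
print("exp plate corners",(proj(c,[NEST-30*xn+30*yn+[0,0,8],NEST+30*xn+30*yn+[0,0,8]])-[220,0])*4.1,"fence face ends z45",(proj(c,[NEST+30*xn+48*yn+[0,0,45],NEST+30*xn-30*yn+[0,0,45]])-[220,0])*4.1)
```

```text
tip -0.38750561659463123 -0.08820116613657548
pin -22.06230291575548 82.87137758232255
plate -x+y -8.281152580580713 30.604764108965465
exp plate corners [[410.6 338.8]
 [227.7 337.7]] fence face ends z45 [[212.7 391.3]
 [204.4 109.2]]
```

View pics/w35c.png

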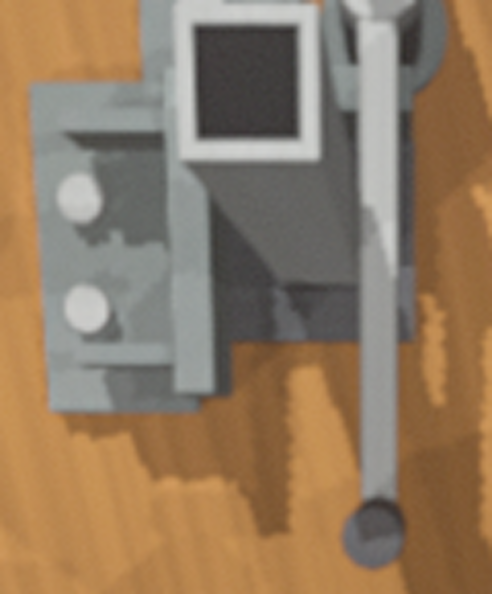

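View pics/t35.png

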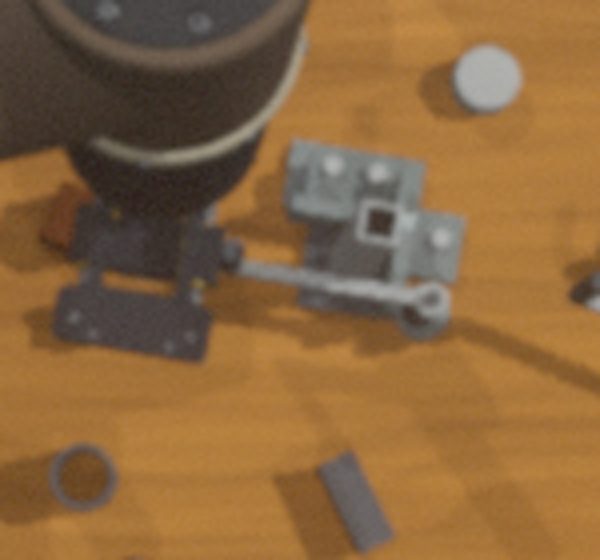

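Run:
```python
from h import *
np.set_printoptions(precision=1,suppress=True)
w=np.load("w35.npy"); c=cam("wrist",dict(position=w[:3],eef_rot=w[3:]))
q=lambda u,v,z:onz(c,220+u/4.1-.38,v/4.1-.38,z)-NEST
for n,u,v,z in [("pin",374,534,130),("bar near pin L",361,490,70),("bar near pin R",397,490,70),("bar far L",360,60,70),("bar far R",395,60,70)]:
    X=q(u,v,z); print(n,X@xn,X@yn)
```

```text
pin -20.889602685147302 83.73804590860748
bar near pin L -15.447424034457937 75.53205402075602
bar near pin R -25.898505834068214 75.45763089006553
bar far L -15.391591767393425 -37.01013579156087
bar far R -24.7665842535366 -37.065427692914824
```

```bash
python3 -c "
from workcell import r, job_done
o=r.observe(); print(o['clock'],o['wrist_force'],o['joint_vel'].max()); print(job_done())"
```

```text
39.7667 [ 0.64696768  0.51108257 -0.0632787 ] 0.009653123219836801
the job is handed in; nothing more can be done
None
```

I raised the post by its free end with the foot pivoting on the bench and slid it upright into the grey corner fixture. I pressed it against both fences and released it, then swung the clamp arm shut and let go. The job was handed in at 39.8 s.

**Last checks (wrist camera):**
- **Foot plate:** its visible corner is within about 1 mm of the flush position.
- **Upright:** the tip is within about 0.4 mm of the point above the nest.
- **Clamp arm:** the arm measured 0.001 rad at the stop, pushing with about 6 N. A later picture gave about 0.005 rad, which is within measurement error.
- **Clearance:** the gripper was open and clear, with the wrist force near zero.

**What did not go cleanly:**
- **Finger length:** the fingertips measured about 30 mm short of the stated TCP. My first close went over the top of the tube without gripping it, and I worked with the measured offset after that.
- **Tilt while sliding:** on the first slide the post tilted about 20° in the grip, with one foot edge still on the bench. I stood it up again and re-gripped with the jaws along the direction of travel.
- **Foot contact when raising:** early in the raise the wrist carried about 4.2 N of the 4.9 N post weight, so the foot may have been only lightly on the bench for a moment.
- **Contact with the post:** on the first swing of the clamp arm the gripper body pressed on the post with about 24 N. I backed off and turned the tool. The tip had not moved, and I finished the swing clear of the post.

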